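Pin a painted sash into its carrier and book it

ROBOT

A 6-joint arm with a two-finger parallel gripper is mounted at the origin on the work surface. World frame = base frame: x ahead of the robot, y to its left, z up, the work surface at z = 0. Lengths are in mm, angles in rad, forces in N, time in s.
With the tool pointing down it reaches from about 375 to 925 mm from the base axis. Payload 5.7 kg.
Tool frame: the origin (TCP) lies at the very end of the fingers, on their centre line; the grasp point (between the pads) lies 19 mm behind it; z points along the fingers, y is the direction in which the jaws open and shut (so a half turn about z gives the same grasp; the last joint's range is limited). The gripper opens to 88 mm and grips with 3 to 60 N. Pads are 20 mm wide; open, the fingers measure 115 mm over their backs; the gripper's body (75 mm by 178 mm) begins 61 mm behind the grasp point.
Start: joints at [-1.457, 0.359, 1.51, -0, 1.272, -0.115], TCP at [136.072, -584.334, 222.623] pointing down, gripper open.
Joint ranges: [-2.97, 2.97], [-1.01, 2.36], [0.21, 2.38], [-0.96, 4.11], [0.2, 2.71], [-2.98, 2.98]. Speed limits (rad/s): [2.39, 2.39, 3.14, 3.14, 3.14, 3.14].

INTERFACE

Orientations are given as a 3x3 rotation matrix whose columns are the frame's x, y, z axes.
In Python, from bench import telemetry, viewer, r gives the robot as it stands.
- The arm moves only by the tool send_rows, never from a script. Its argument "motion" is a list of rows, each a list of 7 numbers: the closure, from 0 (fully open) to 1 (shut), then the shift along the world's x, y, z in mm, then the turn, a rotation vector about the world's x, y, z in rad. A call has 1 to 5 rows; each row is the pose to reach, as a shift and turn from the pose measured when the call began; what a row does not reach only later rows make up. A row lasts 1/8 s, in which the tool goes at most 62.5 mm and 10.7 degrees, less where a joint would pass 70% of its speed; a pose out of reach is approached as far as the arm can. A call with a gripper value outside its range is refused whole. The fingers move at their own pace and stop on an object; the grip force is fixed at half the most. Time passes only in rows, so rows that repeat a pose let the fingers close. It gives the time, the measured TCP pose, the force and the opening at its end, in the units of the state.
- telemetry.read_state(): the state, without advancing time (a new reading comes with each control period).
- viewer.camera(name): name is "side" or "top"; returns a dict with "image" (420x560x3 uint8, blue, green, red), "fx", "fy", "cx", "cy" (pixels), "k1" (the pictures are not rectified: a ray, as slopes to the right and down, at radius r is drawn at 1 + k1 r^2 times it, then the intrinsics apply), "position" and "attitude" of the camera in the world. Camera axes: x right, y up, looking along -z (the intrinsics and any distortion apply to the point x, -y, -z); pixel columns grow to the right and rows downward; lengths in mm; the calibration is good to about 2 mm. A picture is of the moment at which its call begins. There is no depth.
- r.finish_job(): hands the job in, once; it reports no verdict.
Trained networks look in a picture, given as the dict that the camera call returned (one of the last four; its "shot" number tells which), for a name from the list of things; names that differ only in an ending like _2 or _b are one class to them, and where a whole thing is asked for, a point or a joint stands for the part that bears it (a point fixed in the world has none). Each returns a list of dicts, best first, with "score" (0 to 1); they miss things now and then, are a little off and sometimes report something else, mostly with a low value. They report only what shows in the picture. A call takes as long as a camera call. They do not tell look-alikes from the thing itself.
- viewer.find_in(picture, query): "point" ([column, row] in pixels, amid what is visible of it).
- viewer.place_of(picture, query): "point" ([column, row] in pixels: a listed point, or the origin of a listed thing).
The state is a dict: "time_s": time; "joint_positions": joint angles; "qvel": joint speeds; "joint_torque": joint torques, N m; "ee_pos": TCP position; "tcp_rot": TCP orientation; "wrist_force": force on the tool from outside, world axes, zero at the start; "moment": the same for the moment, N m; "grip_width": finger opening in mm.
Only numpy, scipy, OpenCV 4.12 (cv2) and the standard library are available. Lean on these libraries where they do the work, as an engineer would, in place of code of your own. Each camera call takes 0.05 s, during which the arm holds its last target.

TASK

Lock the white window sash into its carrier frame: first push the clamp handle over, away from you, until it is shut, then slide every locking pin that lies on the bench through an eye of its own (any eye), from the robot's side and fully home. When all pins are in, take the code reader out of its holder and hold it still for about two seconds, square to the label on the job card and about 5 cm above it, then stand it back in the holder, nose down, and let go. Leave the other things on the bench where they are.

Things in the scene. Friction and masses are not known exactly. Their poses are not given: they have to be found in the camera images.
- pin1_grip (a point): centre of the grip of a steel locking pin lying on the bench (three or four are there; None from the start = absent). Grip: square bar 45 x 20 x 20 mm, this point 10 mm up. From its front face, 22.5 mm along +x, a level round shank 10 mm thick runs 64 mm on, the last 8 mm tapered to 5 mm. It may lie on any side of the grip. 0.15 kg
- pin2_grip (a point): centre of the grip of a steel locking pin lying on the bench (three or four are there; None from the start = absent). Grip: square bar 45 x 20 x 20 mm, this point 10 mm up. From its front face, 22.5 mm along +x, a level round shank 10 mm thick runs 64 mm on, the last 8 mm tapered to 5 mm. It may lie on any side of the grip. 0.15 kg
- pin3_grip (a point): centre of the grip of a steel locking pin lying on the bench (three or four are there; None from the start = absent). Grip: square bar 45 x 20 x 20 mm, this point 10 mm up. From its front face, 22.5 mm along +x, a level round shank 10 mm thick runs 64 mm on, the last 8 mm tapered to 5 mm. It may lie on any side of the grip. 0.15 kg
- pin4_grip (a point): centre of the grip of a steel locking pin lying on the bench (three or four are there; None from the start = absent). Grip: square bar 45 x 20 x 20 mm, this point 10 mm up. From its front face, 22.5 mm along +x, a level round shank 10 mm thick runs 64 mm on, the last 8 mm tapered to 5 mm. It may lie on any side of the grip. 0.15 kg
- eye1 (a point): centre of an eye's mouth, on the robot-side face of its front plate, 60 mm up. +x: the way a pin is pushed in (level, away from the robot), z up. An eye is two upright steel plates, each 34 mm wide, 6 mm thick, with a 13 mm hole; front faces at x = 0 and 40 mm, tops at z = 22 mm. Fully home = the pin's grip touches the front plate; it then stays by itself, drooping up to 5 degrees
- eye2 (a point): centre of an eye's mouth, on the robot-side face of its front plate, 60 mm up. +x: the way a pin is pushed in (level, away from the robot), z up. An eye is two upright steel plates, each 34 mm wide, 6 mm thick, with a 13 mm hole; front faces at x = 0 and 40 mm, tops at z = 22 mm. Fully home = the pin's grip touches the front plate; it then stays by itself, drooping up to 5 degrees
- eye3 (a point): centre of an eye's mouth, on the robot-side face of its front plate, 60 mm up. +x: the way a pin is pushed in (level, away from the robot), z up. An eye is two upright steel plates, each 34 mm wide, 6 mm thick, with a 13 mm hole; front faces at x = 0 and 40 mm, tops at z = 22 mm. Fully home = the pin's grip touches the front plate; it then stays by itself, drooping up to 5 degrees
- eye4 (a point): centre of an eye's mouth, on the robot-side face of its front plate, 60 mm up. +x: the way a pin is pushed in (level, away from the robot), z up. An eye is two upright steel plates, each 34 mm wide, 6 mm thick, with a 13 mm hole; front faces at x = 0 and 40 mm, tops at z = 22 mm. Fully home = the pin's grip touches the front plate; it then stays by itself, drooping up to 5 degrees
- carrier: fixed aluminium frame with the white sash, 420 mm wide and at most 65 mm high apart from eyes and clamp (20 mm under the eyes), reaching from x = 0 to 305 mm; origin at bench level, x = 0 in the plane of the front plates' faces. Eyes 1 to 4 at y = -180, -90, 90, 180 mm, the clamp at y = 0
- clamp (a joint): toggle clamp in the middle of the row of eyes. Its dark handle (100 mm from the pivot, 10 to 16 mm thick) swings about a level axis along y: open at 0 to 0.3 at the start, leaning to the robot (0.6 rad off upright at 0); it goes over away from the robot, and at 1.0 is shut, leaning 0.4 rad away. Friction 0.2 N m (about 3 N at the handle); stays where left
- clamp_pivot (a point): the clamp's pivot, 62 mm above the bench and 52 mm beyond the front plates' faces; +x is the way the handle is pushed, y along the pivot axis
- reader_mid (a point): middle of the hand-held code reader, a stick 135 mm tall, 30 (x) by 26 (y) mm, with a 34 x 30 mm foot over the lowest 30 mm; z points to the end with a white button. It stands loose and upright in its holder, this point 67.5 mm above its lower end; grip it across the 26 mm, above the holder's rim. 0.16 kg
- reader_nose (a point): middle of the reader's lower end, its amber reading window, which looks along -z of this frame
- holder: the reader's holder: open-topped grey box, outside 52 (x) x 48 (y) mm, 55 mm high, walls 4 mm, floor 4 mm thick, fixed to the bench, left or right of the pins; origin at the centre of its underside
- label (a point): centre of the striped code label on the job card, which lies on a small fixed sloping stand (85 x 80 mm, upper edge about 60 mm high) on the other side of the bench from the holder; this point is 45 mm up; z is normal to the card and leans 20 degrees off vertical towards the robot, x runs up the slope
- tin: bystander, leave it alone: closed metal paint tin, 68 mm across, 75 mm high
- jar: bystander, leave it alone: glass jar with a steel cap, 60 mm across, 80 mm high
- tape: bystander, leave it alone: roll of tape lying flat, 80 mm across, 25 mm high
- offcut: bystander, leave it alone: flat piece of light wood, 100 x 40 x 20 mm
Mind the look-alikes: they are no part of the job. Leave any orange or yellow look-alike of the holder alone.

How it is judged (in metres and radians):
On the way, in this order (a step that is already met when the one before it is completed fails the run):
1. the clamp is shut (value of joint clamp above 0.9 rad), for 0.2 s.
2. every pin is fully home in an eye (value of joint clamp above 0.9 rad and ((x of pin1_grip in the frame of eye1 between -0.029 and -0.018 m and y of pin1_grip in the frame of eye1 between -0.007 and 0.007 m and z of pin1_grip in the frame of eye1 between -0.009 and 0.009 m and angle between the x axis of pin1_grip and the x axis of eye1, either way round below 0.15 rad) or (x of pin1_grip in the frame of eye2 between -0.029 and -0.018 m and y of pin1_grip in the frame of eye2 between -0.007 and 0.007 m and z of pin1_grip in the frame of eye2 between -0.009 and 0.009 m and angle between the x axis of pin1_grip and the x axis of eye2, either way round below 0.15 rad) or (x of pin1_grip in the frame of eye3 between -0.029 and -0.018 m and y of pin1_grip in the frame of eye3 between -0.007 and 0.007 m and z of pin1_grip in the frame of eye3 between -0.009 and 0.009 m and angle between the x axis of pin1_grip and the x axis of eye3, either way round below 0.15 rad) or (x of pin1_grip in the frame of eye4 between -0.029 and -0.018 m and y of pin1_grip in the frame of eye4 between -0.007 and 0.007 m and z of pin1_grip in the frame of eye4 between -0.009 and 0.009 m and angle between the x axis of pin1_grip and the x axis of eye4, either way round below 0.15 rad)) and ((x of pin2_grip in the frame of eye1 between -0.029 and -0.018 m and y of pin2_grip in the frame of eye1 between -0.007 and 0.007 m and z of pin2_grip in the frame of eye1 between -0.009 and 0.009 m and angle between the x axis of pin2_grip and the x axis of eye1, either way round below 0.15 rad) or (x of pin2_grip in the frame of eye2 between -0.029 and -0.018 m and y of pin2_grip in the frame of eye2 between -0.007 and 0.007 m and z of pin2_grip in the frame of eye2 between -0.009 and 0.009 m and angle between the x axis of pin2_grip and the x axis of eye2, either way round below 0.15 rad) or (x of pin2_grip in the frame of eye3 between -0.029 and -0.018 m and y of pin2_grip in the frame of eye3 between -0.007 and 0.007 m and z of pin2_grip in the frame of eye3 between -0.009 and 0.009 m and angle between the x axis of pin2_grip and the x axis of eye3, either way round below 0.15 rad) or (x of pin2_grip in the frame of eye4 between -0.029 and -0.018 m and y of pin2_grip in the frame of eye4 between -0.007 and 0.007 m and z of pin2_grip in the frame of eye4 between -0.009 and 0.009 m and angle between the x axis of pin2_grip and the x axis of eye4, either way round below 0.15 rad)) and ((x of pin3_grip in the frame of eye1 between -0.029 and -0.018 m and y of pin3_grip in the frame of eye1 between -0.007 and 0.007 m and z of pin3_grip in the frame of eye1 between -0.009 and 0.009 m and angle between the x axis of pin3_grip and the x axis of eye1, either way round below 0.15 rad) or (x of pin3_grip in the frame of eye2 between -0.029 and -0.018 m and y of pin3_grip in the frame of eye2 between -0.007 and 0.007 m and z of pin3_grip in the frame of eye2 between -0.009 and 0.009 m and angle between the x axis of pin3_grip and the x axis of eye2, either way round below 0.15 rad) or (x of pin3_grip in the frame of eye3 between -0.029 and -0.018 m and y of pin3_grip in the frame of eye3 between -0.007 and 0.007 m and z of pin3_grip in the frame of eye3 between -0.009 and 0.009 m and angle between the x axis of pin3_grip and the x axis of eye3, either way round below 0.15 rad) or (x of pin3_grip in the frame of eye4 between -0.029 and -0.018 m and y of pin3_grip in the frame of eye4 between -0.007 and 0.007 m and z of pin3_grip in the frame of eye4 between -0.009 and 0.009 m and angle between the x axis of pin3_grip and the x axis of eye4, either way round below 0.15 rad)) and ((x of pin4_grip in the frame of eye1 between -0.029 and -0.018 m and y of pin4_grip in the frame of eye1 between -0.007 and 0.007 m and z of pin4_grip in the frame of eye1 between -0.009 and 0.009 m and angle between the x axis of pin4_grip and the x axis of eye1, either way round below 0.15 rad) or (x of pin4_grip in the frame of eye2 between -0.029 and -0.018 m and y of pin4_grip in the frame of eye2 between -0.007 and 0.007 m and z of pin4_grip in the frame of eye2 between -0.009 and 0.009 m and angle between the x axis of pin4_grip and the x axis of eye2, either way round below 0.15 rad) or (x of pin4_grip in the frame of eye3 between -0.029 and -0.018 m and y of pin4_grip in the frame of eye3 between -0.007 and 0.007 m and z of pin4_grip in the frame of eye3 between -0.009 and 0.009 m and angle between the x axis of pin4_grip and the x axis of eye3, either way round below 0.15 rad) or (x of pin4_grip in the frame of eye4 between -0.029 and -0.018 m and y of pin4_grip in the frame of eye4 between -0.007 and 0.007 m and z of pin4_grip in the frame of eye4 between -0.009 and 0.009 m and angle between the x axis of pin4_grip and the x axis of eye4, either way round below 0.15 rad))), for 0.2 s.
3. the reader is held still, square to the label and about 5 cm off (x of label in the frame of reader_nose between -0.015 and 0.015 m and y of label in the frame of reader_nose between -0.015 and 0.015 m and z of label in the frame of reader_nose between -0.085 and -0.025 m and angle between the z axis of reader_nose and the z axis of label, either way round below 0.26 rad and linear speed of reader below 0.02 m/s), for 1.5 s.
At the end, for the whole second after the job is handed in: Clamp shut (above 0.9); every pin in an eye, grip face within 6 mm of the front plate, 7 mm sideways, 9 mm in height and 0.15 rad of the hole axis; reader nose down in its holder (15 mm, 0.2 rad), all at rest. Before: nose 25-85 mm off the label, 15 mm, 0.26 rad, 1.5 s (all of step 2 and x of reader_nose in the frame of holder between -0.015 and 0.015 m and y of reader_nose in the frame of holder between -0.015 and 0.015 m and z of reader_nose in the frame of holder between -0.01 and 0.016 m and angle between reader_mid's own z axis and vertical below 0.2 rad and linear speed of each of reader, pin1, pin2, pin3, pin4 below 0.02 m/s); the robot touches nothing.
It fails at once if another thing on the bench is moved by more than 40 mm (distance of any of tin, jar, tape, offcut from where it was at the start of the episode above 0.04 m).
Of pin1, pin2, pin3, pin4 only 3 to 4 are there at a start; the rules pass over those that are not, and their reading is None.
At some moment in a run one of pin1, pin2, pin3, pin4 may be knocked a few centimetres aside while the robot is not near it.
It also fails if it takes over 210 s, if anything falls off the work surface, if the arm or the gripper's body presses on something with over 40 N, if the wrist force passes 120 N, or if a joint passes its speed limit or range.

## Working session

There is one attempt and no reset: what is moved stays moved. The work goes in short steps, Python scripts to look and compute and a tool call to move; the robot and the scene stay as the last step left them, time stands still between calls to the robot, and variables do not carry over. Pictures are saved under pics/ and viewed, and the job is handed in when it is done.

Besides the shell and the picture viewer there is one more tool, called after "Emit:" in YAML: its name, and indented under it one key for each argument. send_rows: Moves the arm, as the interface text tells. Its arguments: {"type":"object","properties":{"motion":{"type":"array"}},"required":["motion"]}

```bash
ls; mkdir -p pics; cat > h.py <<'E'
import numpy as np, cv2
from bench import telemetry, viewer, r
def shot(name,fn=None):
    p=viewer.camera(name)
    if fn: cv2.imwrite('pics/'+fn,p['image'])
    return p
def K(p): return np.array([[p['fx'],0,p['cx']],[0,p['fy'],p['cy']],[0,0,1.]])
def D(p): return np.array([p['k1'],0,0,0,0.])
def att(p): return np.array(p['attitude']).reshape(3,3)
def ray(p,uv):
    u=cv2.undistortPointsIter(np.array([[uv]],float),K(p),D(p),None,None,(3,50,1e-10)).ravel()
    d=att(p)@np.array([u[0],-u[1],-1]); return np.array(p['position'],float),d/np.linalg.norm(d)
def onz(p,uv,z):
    o,d=ray(p,uv); return o+d*(z-o[2])/d[2]
def proj(p,X):
    c=(np.atleast_2d(X)-np.array(p['position']))@att(p)
    c=c*[1,-1,-1]
    return cv2.projectPoints(c.reshape(-1,1,3).astype(float),np.zeros(3),np.zeros(3),K(p),D(p))[0].reshape(-1,2)
def tri(p1,uv1,p2,uv2):
    o1,d1=ray(p1,uv1);o2,d2=ray(p2,uv2)
    A=np.stack([d1,-d2],1); s=np.linalg.lstsq(A,o2-o1,rcond=None)[0]
    a=o1+s[0]*d1;b=o2+s[1]*d2
    return (a+b)/2,np.linalg.norm(a-b)
E
python3 - <<'E'
from h import *
np.set_printoptions(precision=1,suppress=True)
for n in ['side','top']:
    p=shot(n,n+'0.png'); print(n,p['position'],att(p),p['fx'],p['fy'],p['cx'],p['cy'],p['k1'])
    for q in ['pin1_grip','eye1','clamp_pivot','reader_mid','reader_nose','holder','label','carrier','tin','jar','tape','offcut','clamp']:
        l=viewer.place_of(p,q); print(q,[(np.round(a['point'],1).tolist(),round(a['score'],2)) for a in l])
E
```

```text
pics
side [444.9 779.9 839.6] [[-1.   0.1 -0.1]
 [-0.1 -0.7  0.7]
 [-0.   0.7  0.7]] 456.2444580206711 456.2444580206711 287.1028071627749 212.68010405932446 -0.0635738012802388
pin1_grip [([333.5, 186.7], 0.61)]
eye1 [([272.1, 176.6], 0.93), ([264.7, 258.6], 0.83), ([267.4, 227.4], 0.7), ([274.7, 157.1], 0.66)]
clamp_pivot [([251.5, 196.8], 0.62)]
reader_mid [([318.4, 347.0], 0.85), ([285.6, 147.7], 0.52), ([316.1, 363.7], 0.29)]
reader_nose [([316.3, 364.5], 0.73)]
holder [([344.1, 414.9], 0.9), ([308.7, 321.1], 0.87), ([317.3, 367.2], 0.63), ([272.4, 176.0], 0.59)]
label [([326.3, 125.4], 0.82)]
carrier [([325.7, 129.1], 0.49)]
tin [([292.0, 131.2], 0.79)]
jar [([246.3, 362.7], 0.65), ([314.2, 236.1], 0.17)]
tape [([243.1, 327.7], 0.65)]
offcut [([283.2, 148.7], 0.79)]Traceback (most recent call last):
  File "<stdin>", line 6, in <module>
ValueError: it knows: carrier, clamp_pivot, eye, holder, jar, label, offcut, pin1_grip, pin2_grip, pin3_grip, pin4_grip, reader_mid, reader_nose, tape, tin
```

```bash

python3 - <<'E'
from h import *
np.set_printoptions(precision=1,suppress=True)
for n in ['side','top']:
    p=shot(n,n+'0.png'); print(n,p['position'],att(p),p['fx'],p['fy'],p['cx'],p['cy'],p['k1'])
    for q in ['pin1_grip','pin2_grip','eye','clamp_pivot','reader_mid','holder','label','carrier','tin','jar','tape','offcut']:
        l=viewer.place_of(p,q); print(q,[(np.round(a['point'],1).tolist(),round(a['score'],2)) for a in l])
E
```

```text
side [444.9 779.9 839.6] [[-1.   0.1 -0.1]
 [-0.1 -0.7  0.7]
 [-0.   0.7  0.7]] 456.2444580206711 456.2444580206711 287.1028071627749 212.68010405932446 -0.0635738012802388
pin1_grip [([336.6, 181.8], 0.8)]
pin2_grip [([333.7, 211.3], 0.63)]
eye [([275.8, 176.5], 0.92), ([276.0, 155.4], 0.91), ([263.7, 258.9], 0.79), ([266.8, 230.6], 0.66)]
clamp_pivot [([249.3, 198.8], 0.71)]
reader_mid [([317.6, 347.9], 0.71)]
holder [([343.2, 414.6], 0.76), ([317.4, 364.7], 0.71), ([308.7, 322.0], 0.62), ([270.5, 219.1], 0.37)]
label [([327.8, 127.4], 0.63), ([315.2, 236.1], 0.62)]
carrier [([274.0, 220.2], 0.9)]
tin [([290.7, 132.5], 0.63)]
jar [([246.1, 362.3], 0.85)]
tape [([247.4, 326.1], 0.84)]
offcut [([284.0, 147.6], 0.76)]
top [ 339.6   37.1 1262.1] [[ 0.   1.  -0.2]
 [-1.   0.   0. ]
 [ 0.   0.2  1. ]] 439.3127834387008 439.3127834387008 274.8239544945758 210.2207255954565 -0.007725647540521276
pin1_grip [([328.1, 251.1], 0.74), ([293.1, 250.3], 0.69)]
pin2_grip [([295.6, 250.6], 0.67)]
eye [([252.3, 194.9], 0.92), ([348.3, 190.6], 0.91), ([220.7, 197.8], 0.87), ([321.2, 192.3], 0.74), ([178.4, 193.2], 0.28)]
clamp_pivot [([280.2, 177.0], 0.81), ([228.8, 232.1], 0.57)]
reader_mid [([145.6, 242.6], 0.77)]
holder [([181.1, 232.4], 0.91), ([151.7, 244.3], 0.8), ([115.0, 259.0], 0.76)]
label [([407.6, 237.2], 0.62), ([387.7, 194.3], 0.55), ([178.7, 193.4], 0.17)]
carrier [([281.3, 195.9], 0.6), ([221.3, 196.9], 0.41)]
tin [([411.8, 204.3], 0.82)]
jar [([147.2, 193.6], 0.56), ([383.8, 198.9], 0.41)]
tape [([178.9, 191.5], 0.76), ([280.5, 172.0], 0.36)]
offcut [([385.5, 195.3], 0.59)]
```

View pics/side0.png

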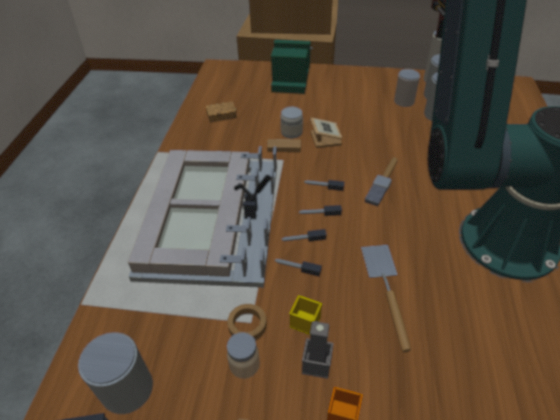

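View pics/top0.png

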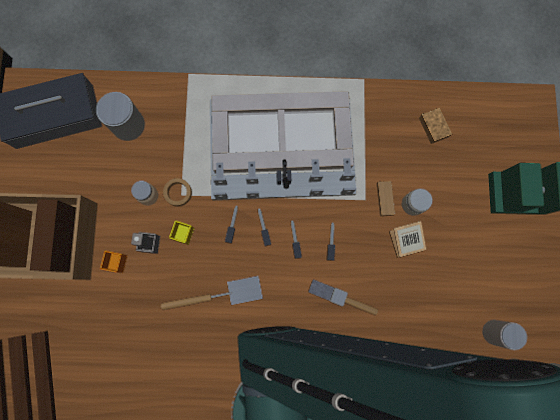

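```bash

python3 - <<'E'
from h import *
t=cv2.imread('pics/top0.png'); s=cv2.imread('pics/side0.png')
def crop(im,x0,y0,w,h,k,fn):
    c=cv2.resize(im[y0:y0+h,x0:x0+w],None,fx=k,fy=k,interpolation=cv2.INTER_CUBIC); cv2.imwrite('pics/'+fn,c)
crop(t,205,145,160,120,5,'t_c.png')
crop(s,215,130,160,150,4,'s_c.png')
crop(s,215,130,160,110,5,'s_c2.png')
E
```

```text
(no output)
```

View pics/t_c.png

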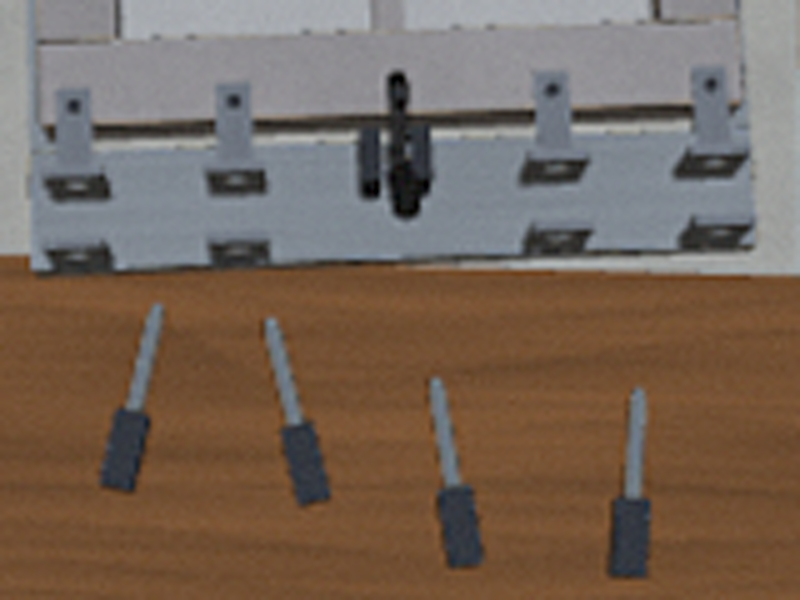

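View pics/s_c.png

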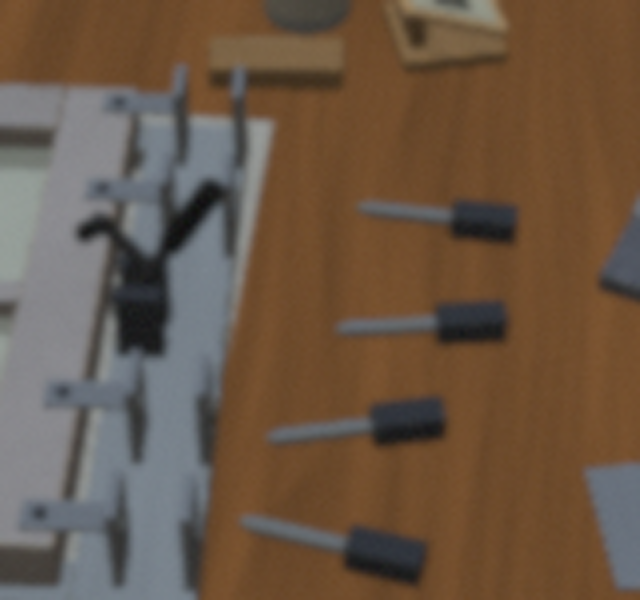

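```bash

python3 - <<'E'
from h import *
import pickle
np.set_printoptions(precision=1,suppress=True)
from scipy.optimize import least_squares
pt=shot('top'); ps=shot('side'); pickle.dump((pt,ps),open('p0.pkl','wb'))
T=np.array([[220.7,197.8],[252.3,194.9],[316.5,192.9],[348.3,190.6]]) # y=180,90,-90,-180
S=np.array([[263.7,258.9],[266.8,230.6],[275.8,176.5],[276.0,155.4]])
Y=np.array([180,90,-90,-180.])
def eyes(q): 
    c,s=np.cos(q[2]),np.sin(q[2]); return np.stack([q[0]-s*Y,q[1]+c*Y,np.full(4,60.)],1)
for use in ['t','s','ts']:
    f=lambda q: np.concatenate([(proj(pt,eyes(q))-T).ravel() if 't' in use else [], (proj(ps,eyes(q))-S).ravel() if 's' in use else []])
    o=least_squares(f,[500,0,0],loss='soft_l1'); print(use,o.x,o.x[2],o.fun)
E
```

```text
t [589.2 -10.6   0.1] 0.07918759207743069 [-0.6 -0.4  0.1  0.8  0.2 -0.5  0.3  0.1]
s [586.5 -11.5   0.1] 0.05499280724550474 [-0.2  0.2  0.6 -2.  -1.9  0.9  0.6  0.3]
ts [588.  -10.9   0.1] 0.06610023002521061 [-0.6 -0.8  0.2  0.8  0.3  0.3  0.4  1.4  0.   0.4  0.3 -1.8 -2.9  1.
 -0.7  0.3]
```

```bash
cat > ov.py <<'E'
from h import *
Y=[180,90,-90,-180]
def W(q,P):
    P=np.atleast_2d(np.array(P,float)); c,s=np.cos(q[2]),np.sin(q[2])
    return np.stack([q[0]+c*P[:,0]-s*P[:,1],q[1]+s*P[:,0]+c*P[:,1],P[:,2]],1)
def overlay(p,q,x0,y0,w,h,k,fn,extra=[]):
    c=cv2.resize(p['image'][y0:y0+h,x0:x0+w],None,fx=k,fy=k,interpolation=cv2.INTER_CUBIC)
    def L(P,col,cl=True):
        uv=(proj(p,P)-[x0,y0]+0.5)*k-0.5
        cv2.polylines(c,[np.round(uv*8).astype(np.int32)],cl,col,1,cv2.LINE_AA,3)
    for y in Y:
        for x in (0,40):
            L(W(q,[[x,y-17,20],[x,y+17,20],[x,y+17,82],[x,y-17,82]]),(0,0,255))
            a=np.linspace(0,6.28,24)
            L(W(q,np.stack([0*a+x,y+6.5*np.cos(a),60+6.5*np.sin(a)],1)),(0,255,0))
    L(W(q,[[0,-210,0],[0,-210,20],[0,210,20],[0,210,0]]),(255,0,255),False)
    L(W(q,[[0,-210,20],[305,-210,20],[305,210,20],[0,210,20]]),(255,0,255))
    for e in extra: L(e,(0,255,255),False)
    cv2.imwrite('pics/'+fn,c)
E
python3 - <<'E'
from ov import *
import pickle
pt,ps=pickle.load(open('p0.pkl','rb'))
q=[588,-10.9,0.066]
overlay(pt,q,205,145,160,80,5,'ot1.png')
overlay(ps,q,220,140,75,140,4,'os1.png')
E
```

```text
(no output)
```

View pics/ot1.png

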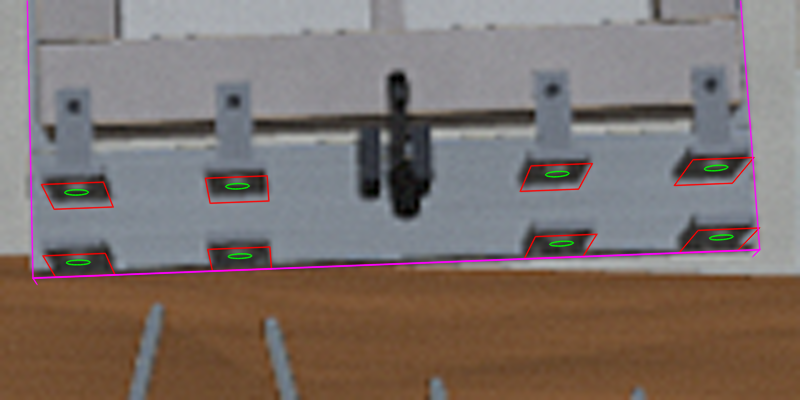

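View pics/os1.png

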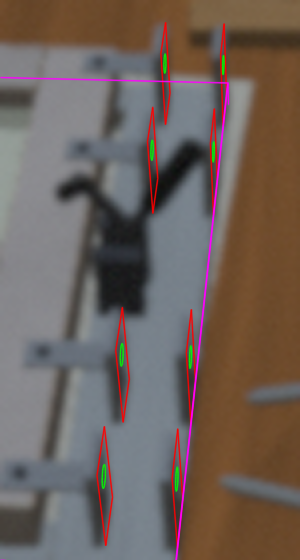

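```bash

python3 - <<'E'
from ov import *
import pickle
from scipy.optimize import minimize
pt,ps=pickle.load(open('p0.pkl','rb'))
K8=8
def prep(p):
    g=cv2.cvtColor(p['image'],cv2.COLOR_BGR2GRAY).astype(np.float32)
    return g
def samp(p,g,P):
    uv=proj(p,P).astype(np.float32)
    return cv2.remap(g,uv[:,0].reshape(-1,1),uv[:,1].reshape(-1,1),cv2.INTER_CUBIC).ravel()
gt,gs=prep(pt),prep(ps)
def contrast(p,g,q,xs=(0,40)):
    s=0
    for x in xs:
        for y in Y:
            yy,zz=np.meshgrid(np.linspace(-15,15,9),np.linspace(24,78,12))
            ins=samp(p,g,W(q,np.stack([0*yy.ravel()+x,y+yy.ravel(),zz.ravel()],1))).mean()
            # ring: left/right outside, above
            z=np.linspace(24,80,12)
            o=[samp(p,g,W(q,np.stack([0*z+x,y+sgn*d+0*z,z],1))).mean() for sgn in(-1,1) for d in (20,23)]
            yl=np.linspace(-17,17,9)
            # above top: direction in image: beyond top by 5-8mm
            o+= [samp(p,g,W(q,np.stack([0*yl+x,y+yl,0*yl+82+d],1))).mean() for d in ((9,14) )]
            s+=ins-np.mean(o)
    return s
for name,f in dict(top=lambda q:contrast(pt,gt,q),side=lambda q:contrast(ps,gs,q),both=lambda q:contrast(pt,gt,q)+contrast(ps,gs,q)).items():
    h=lambda v:f([590+v[0],-10+v[1],0.06+v[2]/100])
    best=min((minimize(h,[a,b,c],method='Nelder-Mead',options=dict(initial_simplex=np.array([[a,b,c],[a+3,b,c],[a,b+3,c],[a,b,c+1]]))) for a in(-2,3) for b in(-2,3) for c in (0,)),key=lambda o:o.fun)
    print(name,np.round([590+best.x[0],-10+best.x[1],0.06+best.x[2]/100],3),best.fun)
E
```

```text
top [ 5.92039e+02 -9.84500e+00  6.30000e-02] -570.6297607421875
side [5.89805e+02 9.88000e-01 6.10000e-02] -201.29437255859375
both [ 5.91888e+02 -9.41800e+00  6.10000e-02] -725.7640991210938
```

```bash

python3 - <<'E'
from ov import *
import pickle
pt,ps=pickle.load(open('p0.pkl','rb'))
q=[591.9,-9.5,0.062]
overlay(pt,q,205,145,160,80,5,'ot2.png')
overlay(ps,q,220,140,75,140,4,'os2.png')
E
```

```text
(no output)
```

View pics/ot2.png

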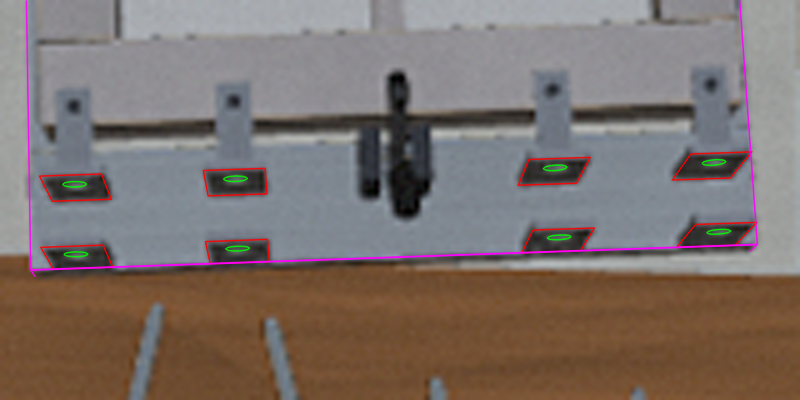

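View pics/os2.png

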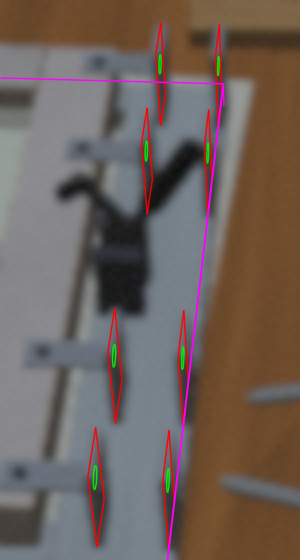

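```bash
cat > pins.py <<'E'
from h import *
def pinmask(p,roi,k=6):
    x0,y0,w,h=roi
    c=cv2.resize(p['image'][y0:y0+h,x0:x0+w],None,fx=k,fy=k,interpolation=cv2.INTER_CUBIC).astype(int)
    b,g,rr=c[...,0],c[...,1],c[...,2]
    nonwood=(rr-b)<22
    return c,nonwood,(b+g+rr)/3
def grips(p,roi,thr=95,k=6,amin=20,amax=400):
    c,nw,I=pinmask(p,roi,k); x0,y0=roi[:2]
    out=[]
    n,lab,st,cen=cv2.connectedComponentsWithStats(nw.astype(np.uint8))
    for i in range(1,n):
        a=st[i,4]/k/k
        if not amin<a<amax: continue
        m=lab==i; d=m&(I<thr)
        if d.sum()<8*k*k: continue
        ys,xs=np.nonzero(d); rc=cv2.minAreaRect(np.stack([xs,ys],1).astype(np.float32))
        gc=np.array(rc[0]); 
        ys,xs=np.nonzero(m); P=np.stack([xs,ys],1)
        dd=np.linalg.norm(P-gc,axis=1); tip=P[dd>dd.max()-4].mean(0)
        f=lambda u:(np.array(u)+.5)/k-.5+[x0,y0]
        out.append((f(gc),f(tip),np.array(rc[1])/k,a))
    return out
E
python3 - <<'E'
from pins import *
import pickle
np.set_printoptions(precision=1,suppress=True)
pt,ps=pickle.load(open('p0.pkl','rb'))
for p,roi in ((pt,(215,203,130,62)),(ps,(271,170,80,110))):
    for thr in (80,100):
      for gc,tip,sz,a in grips(p,roi,thr):
        G=onz(p,gc,10);T=onz(p,tip,10);d=T-G
        print(thr,gc,tip,sz,a,G[:2],np.linalg.norm(d),np.arctan2(d[1],d[0]).round(3))
E
```

```text
80 [231.3 227.1] [236.2 205.7] [ 7.4 30.9] 182.16666666666666 [498.8 138.7] 64.0078987274195 -0.188
80 [263.5 228.7] [258.5 208.5] [33.6  7. ] 174.9722222222222 [496.7  46.2] 60.49898399270405 0.266
80 [295.7 244.1] [291.6 220.5] [27.6  7.3] 180.08333333333334 [454.4 -46.8] 69.15221850144847 0.184
80 [330.6 251.5] [332.3 222.5] [ 7.5 16.6] 182.0 [ 435.8 -146.9] 83.89995023211841 -0.057
100 [232.  224.1] [236.  206.6] [ 7.4 37.1] 182.16666666666666 [507.6 137. ] 52.2050440880262 -0.184
100 [263.1 226.7] [264.2 231.5] [37.7  7. ] 174.9722222222222 [502.4  47.5] 14.289008253176844 -2.9
100 [294.8 238.9] [296.4 247.4] [38.1  7.3] 180.08333333333334 [469.2 -44.1] 24.585144862553133 -2.943
100 [331.3 241. ] [330.4 254.9] [ 7.5 37.7] 182.0 [ 466.  -148.8] 40.13658779498678 3.077
80 [272.1 181.1] [270.7 219.3] [ 3.9 23.5] 272.8333333333333 [ 603.6 -142. ] 144.01025178289188 1.688
80 [325.7 183.6] [305.  181.3] [35.7  9. ] 212.55555555555554 [ 457.5 -147.7] 56.68841166832323 -0.054
80 [321.1 210.5] [299.4 211.7] [ 9.4 39.9] 242.69444444444446 [463.  -43.7] 55.61990688662789 0.188
80 [304.4 236.2] [282.2 238.8] [10.  42.7] 270.27777777777777 [497.3  48.3] 54.29827545521734 0.264
80 [299.6 265.2] [275.4 259.8] [42.7 10.9] 311.77777777777777 [500.1 137.5] 57.95397805594525 -0.164
100 [271.3 194.4] [280.2 169.8] [ 4.7 50.3] 272.8333333333333 [598.2 -89.3] 103.1591312756975 -1.673
100 [324.  183.4] [336.7 183.9] [39.  9.] 212.55555555555554 [ 462. -148.] 34.302462642434875 -3.088
100 [320.  210.5] [330.8 209.1] [ 9.4 42. ] 242.69444444444446 [465.7 -43.2] 28.413990456031698 -2.845
100 [303.8 236.3] [313.  234.2] [10.  44.1] 270.27777777777777 [498.9  48.7] 23.53072752596511 -2.733
100 [297.8 264.7] [312.8 268.4] [46.5 10.9] 311.77777777777777 [504.5 136.5] 35.75500719658982 2.948
```

```bash
sed -i 's/m=lab==i; d=m&(I<thr)/m=lab==i; d=cv2.morphologyEx((m).astype(np.uint8),cv2.MORPH_OPEN,cv2.getStructuringElement(cv2.MORPH_ELLIPSE,(ko,ko)))>0/; s/amax=400/amax=400,ko=29/' pins.py
python3 - <<'E'
from pins import *
import pickle
np.set_printoptions(precision=1,suppress=True)
pt,ps=pickle.load(open('p0.pkl','rb'))
for p,roi in ((pt,(215,203,130,62)),(ps,(276,170,80,110))):
    for ko in (29,33):
      for gc,tip,sz,a in grips(p,roi,ko=ko):
        G=onz(p,gc,10);T=onz(p,tip,10);d=T-G
        print(ko,gc,tip,sz,a,G[:2],np.linalg.norm(d),np.arctan2(d[1],d[0]).round(3))
E
```

```text
29 [229.6 233.9] [236.2 205.7] [ 7.4 16.9] 182.16666666666666 [479.1 142.6] 84.13210098220137 -0.19
29 [265.5 236.6] [258.5 208.5] [16.6  6.9] 174.9722222222222 [473.9  39.8] 84.13688710308588 0.268
29 [296.5 249.3] [291.6 220.5] [16.9  7.3] 180.08333333333334 [439.8 -49.4] 84.04534576681944 0.183
29 [330.7 251.3] [332.3 222.5] [ 7.3 16.8] 182.0 [ 436.3 -147.2] 83.37449075580373 -0.053
33 [229.6 234. ] [236.2 205.7] [ 7.4 16.8] 182.16666666666666 [478.8 142.6] 84.36897781914487 -0.19
33 [265.5 236.7] [258.5 208.5] [16.5  6.9] 174.9722222222222 [473.7  39.7] 84.36909970792004 0.268
33 [296.5 249.4] [291.6 220.5] [16.7  7.3] 180.08333333333334 [439.6 -49.5] 84.25700368723875 0.184
33 [330.7 251.4] [332.3 222.5] [ 7.3 16.6] 182.0 [ 436.  -147.2] 83.62669812393985 -0.053
29 [278.2 178.2] [275.7 194.6] [17.3  5.3] 76.5 [ 588.3 -155.5] 65.78397475489267 1.601
29 [334.5 184.6] [305.  181.3] [18.   8.9] 212.55555555555554 [ 433.5 -146.1] 80.67988263420898 -0.057
29 [331.2 210. ] [299.4 211.7] [ 9.4 19.6] 242.69444444444446 [437.4 -48.4] 81.6550773678614 0.186
29 [315.5 234.8] [282.2 238.9] [ 9.9 20.4] 270.27777777777777 [471.   40.7] 81.69556740862409 0.271
29 [309.6 267.9] [275.8 259.8] [22.  10.9] 311.11111111111114 [476.8 142.8] 81.08499472530026 -0.184
33 [278.2 177.8] [275.7 194.6] [16.3  5.3] 76.5 [ 588.6 -157.6] 67.85775231401763 1.604
33 [334.6 184.6] [305.  181.3] [17.6  8.9] 212.55555555555554 [ 433.1 -146.1] 81.08758008264473 -0.057
33 [331.5 210. ] [299.4 211.7] [ 9.4 19.1] 242.69444444444446 [436.8 -48.5] 82.29756929744293 0.186
33 [315.8 234.7] [282.2 238.9] [ 9.9 19.9] 270.27777777777777 [470.4  40.5] 82.33406754128512 0.271
33 [309.9 268. ] [275.8 259.8] [21.3 10.9] 311.11111111111114 [476. 143.] 81.87141427664886 -0.185
```

```bash
cat > st.py <<'E'
from h import *
np.set_printoptions(precision=3,suppress=True)
s=telemetry.read_state()
print(s['time_s'],np.array(s['ee_pos']),np.array(s['joint_positions']),'F',np.array(s['wrist_force']),s['grip_width']);print(np.array(s['tcp_rot']))
E
python3 st.py; python3 - <<'E'
from ov import *
print(W([591.3,-9.7,.062],[[52,0,62],[-70,0,0],[0,180,60],[0,90,60],[0,-90,60],[0,-180,60]]))
E
```

```text
2.05 [ 136.078 -584.332  222.621] [-1.457  0.359  1.51  -0.     1.273 -0.115] F [ 1.033 -0.686  0.107] 87.47961056663777
[[ 0.974  0.227 -0.   ]
 [ 0.227 -0.974  0.   ]
 [-0.    -0.    -1.   ]]
[[ 643.20008801   -6.47806511   62.        ]
 [ 521.43449691  -14.03722004    0.        ]
 [ 580.14714847  169.95415081   60.        ]
 [ 585.72357423   80.1270754    60.        ]
 [ 596.87642577  -99.5270754    60.        ]
 [ 602.45285153 -189.35415081   60.        ]]
```

Emit:
send_rows:
  motion:
    - [1, 30, 48, 0, 0, 0, -0.03]
    - [1, 60, 96, 0, 0, 0, -0.06]
    - [1, 91, 142, 0, 0, 0, -0.09]
    - [1, 121, 190, 0, 0, 0, -0.12]
    - [1, 151, 237, 0, 0, 0, -0.167]

```text
time_s: 2.68
ee_pos: [287.9, -345.9, 222.8]
tcp_rot: [[0.998, 0.06, 0.001], [0.06, -0.998, -0.0], [0.001, 0.0, -1.0]]
wrist_force: [0.8, -0.1, 1.4]
grip_width: 41.3
```

Emit:
send_rows:
  motion:
    - [1, 30, 48, 0, 0, 0, 0]
    - [1, 60, 96, 0, 0, 0, 0]
    - [1, 91, 142, 0, 0, 0, 0]
    - [1, 121, 190, 0, 0, 0, 0]
    - [1, 151, 237, 0, 0, 0, 0]

```text
time_s: 3.3
ee_pos: [439.8, -107.3, 223.2]
tcp_rot: [[0.998, 0.06, 0.001], [0.06, -0.998, -0.001], [0.001, 0.001, -1.0]]
wrist_force: [0.4, -0.3, 0.5]
grip_width: 0.2
```

```bash
python3 st.py
```

```text
3.3 [ 439.795 -107.267  223.187] [-0.392  0.143  1.813 -0.     1.184  1.119] F [ 0.354 -0.327  0.488] 0.24555764762219798
[[ 0.998  0.06   0.001]
 [ 0.06  -0.998 -0.001]
 [ 0.001  0.001 -1.   ]]
```

Emit:
send_rows:
  motion:
    - [1, 40, 40, 0, 0, 0, 0]
    - [1, 75, 80, -10, 0, 0, 0]
    - [1, 90, 94, -40, 0, 0, 0]
    - [1, 90, 94, -98, 0, 0, 0]
    - [1, 90, 94, -98, 0, 0, 0]

```text
time_s: 3.92
ee_pos: [526.1, -12.4, 121.9]
tcp_rot: [[0.998, 0.061, -0.008], [0.061, -0.998, 0.0], [-0.007, -0.001, -1.0]]
wrist_force: [0.6, -0.7, -0.2]
grip_width: 0.3
```

```bash
python3 - <<'E'
from ov import *
pt=shot('top');ps=shot('side')
q=[591.3,-9.7,.062]
s=telemetry.read_state(); P=np.array(s['ee_pos'])
ex=[np.array([P,P+[0,0,19]]), P+np.array([[-10,-13,0],[10,-13,0],[10,13,0],[-10,13,0],[-10,-13,0]])]
overlay(pt,q,205,145,160,110,5,'a_t.png',ex)
overlay(ps,q,200,110,150,140,4,'a_s.png',ex)
E
```

```text
(no output)
```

View pics/a_t.png

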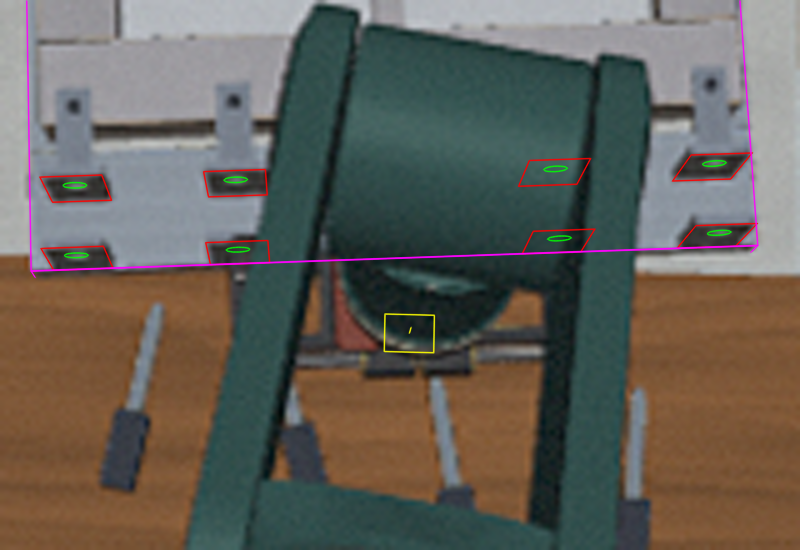

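View pics/a_s.png

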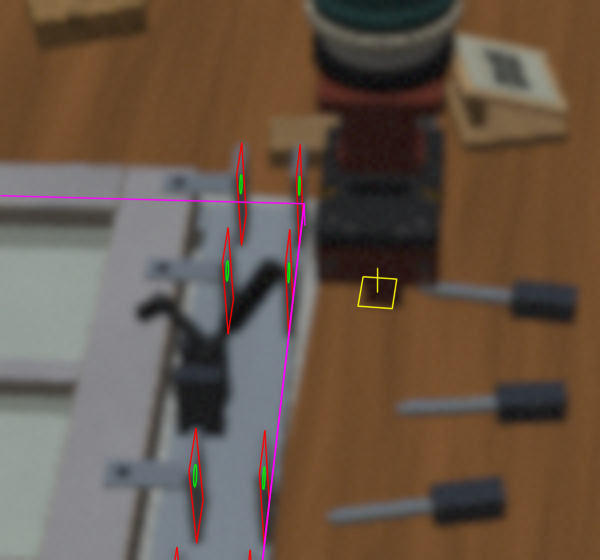

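Emit:
send_rows:
  motion:
    - [1, 15, 1, 0, 0, 0, 0]
    - [1, 30, 2, 0, 0, 0, 0]
    - [1, 45, 3, 0, 0, 0, 0]
    - [1, 60, 4, 0, 0, 0, 0]
    - [1, 75, 5, 0, 0, 0, 0]

```text
time_s: 4.65
ee_pos: [605.0, -8.4, 125.8]
tcp_rot: [[0.998, 0.06, -0.001], [0.06, -0.998, -0.001], [-0.001, 0.001, -1.0]]
wrist_force: [-4.1, -0.9, 3.2]
grip_width: 0.2
```

Emit:
send_rows:
  motion:
    - [1, 10, 0.6, 0, 0, 0, 0]
    - [1, 20, 1.2, 0, 0, 0, 0]
    - [1, 28, 1.8, 0, 0, 0, 0]
    - [1, 34, 2.2, 0, 0, 0, 0]
    - [1, 38, 2.4, 0, 0, 0, 0]

```text
time_s: 5.28
ee_pos: [642.8, -6.3, 125.3]
tcp_rot: [[0.998, 0.06, -0.002], [0.06, -0.998, -0.001], [-0.002, 0.001, -1.0]]
wrist_force: [-2.7, -2.9, -1.0]
grip_width: 0.8
```

Emit:
send_rows:
  motion:
    - [1, 3, 0.2, 0, 0, 0, 0]
    - [1, 6, 0.4, 0, 0, 0, 0]
    - [1, 8, 0.5, 0, 0, 0, 0]
    - [1, 10, 0.6, 0, 0, 0, 0]
    - [1, 10, 0.6, 0, 0, 0, 0]

```text
time_s: 5.9
ee_pos: [650.7, -5.5, 124.9]
tcp_rot: [[0.998, 0.06, -0.006], [0.06, -0.998, -0.001], [-0.006, 0.001, -1.0]]
wrist_force: [-7.2, -1.1, 1.3]
grip_width: 0.4
```

```bash
python3 - <<'E'
from ov import *
ps=shot('side')
q=[591.3,-9.7,.062]
ex=[W(q,[[52,0,62],[52+100*np.sin(a),0,62+100*np.cos(a)]]) for a in (.3,.4)]
overlay(ps,q,200,130,120,120,5,'b_s.png',ex)
E
```

```text
(no output)
```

View pics/b_s.png

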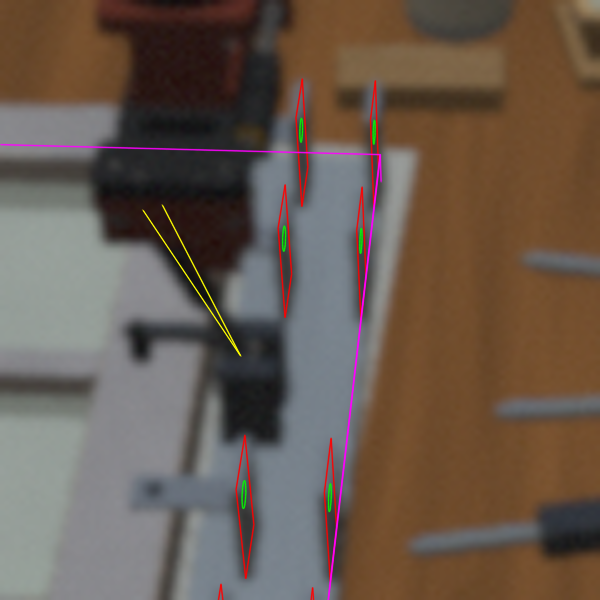

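Emit:
send_rows:
  motion:
    - [1, 3, 0.2, 0, 0, 0, 0]
    - [1, 5, 0.3, 0, 0, 0, 0]
    - [1, 5, 0.3, 0, 0, 0, 0]

```text
time_s: 6.32
ee_pos: [651.0, -5.5, 124.6]
tcp_rot: [[0.998, 0.06, -0.015], [0.06, -0.998, -0.002], [-0.015, 0.001, -1.0]]
wrist_force: [-14.5, -3.6, 7.4]
grip_width: 0.4
```

Emit:
send_rows:
  motion:
    - [1, -40, -2.5, 0, 0, 0, 0]
    - [0.5, -90, -5.5, 10, 0, 0, 0]
    - [0.5, -130, -8, 50, 0, 0, 0]
    - [0.5, -160, 5, 60, 0, 0, 0.1]
    - [0.5, -178, 45.7, 40, 0, 0, 0.209]

```text
time_s: 6.95
ee_pos: [476.2, 39.9, 167.7]
tcp_rot: [[0.964, 0.267, -0.004], [0.267, -0.964, -0.005], [-0.005, 0.004, -1.0]]
wrist_force: [-0.1, 1.7, 0.0]
grip_width: 36.7
```

```bash
cat > pc.py <<'E'
from pins import *
np.set_printoptions(precision=1,suppress=True)
pt=shot('top','pt.png');ps=shot('side','ps.png')
for p,roi in ((pt,(215,203,130,62)),(ps,(276,170,80,110))):
      for gc,tip,sz,a in grips(p,roi,ko=31):
        G=onz(p,gc,10);T=onz(p,tip,10);d=T-G
        print(gc,tip,sz,a,G[:2],np.linalg.norm(d),np.arctan2(d[1],d[0]).round(3))
E
python3 pc.py; python3 st.py
```

```text
[330.7 251.3] [332.3 222.5] [ 7.3 16.8] 180.33333333333334 [ 436.3 -147.2] 83.31636009422986 -0.053
[278.2 178. ] [275.7 194.8] [16.8  5.3] 76.41666666666667 [ 588.5 -156.6] 67.41526075615464 1.603
[331.3 210. ] [299.4 211.7] [ 9.4 19.5] 240.91666666666666 [437.2 -48.5] 81.83121103830133 0.187
[315.7 234.8] [282.3 238.8] [10.  20.1] 270.1666666666667 [470.6  40.6] 82.03955113557315 0.27
[309.7 267.9] [275.8 259.8] [21.6 10.9] 309.72222222222223 [476.5 142.8] 81.31891706654429 -0.182
7.05 [470.922  43.055 164.258] [-0.052  0.253  1.837 -0.004  1.066  1.248] F [ 0.094 -0.134  0.128] 42.752539639922276
[[ 0.963  0.27  -0.015]
 [ 0.27  -0.963 -0.003]
 [-0.015 -0.001 -1.   ]]
```

View pics/ps.png

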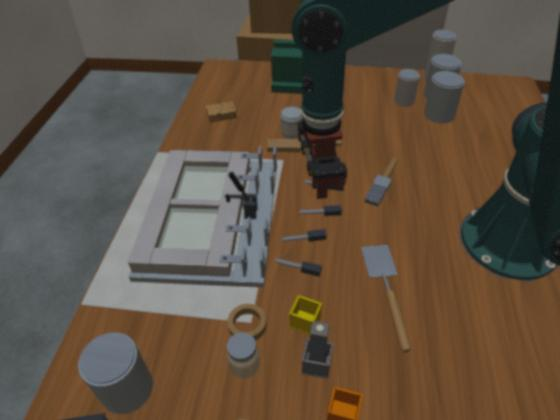

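Emit:
send_rows:
  motion:
    - [0.5, 1, -2.7, -60, 0, 0, 0]
    - [0.5, 1, -2.7, -115, 0, 0, 0]
    - [0.5, 1, -2.7, -130, 0, 0, 0]
    - [0.5, 1, -2.7, -130, 0, 0, 0]
    - [0.5, 1, -2.7, -130, 0, 0, 0]

```text
time_s: 7.68
ee_pos: [473.9, 40.2, 35.2]
tcp_rot: [[0.963, 0.269, -0.012], [0.269, -0.963, -0.003], [-0.012, -0.0, -1.0]]
wrist_force: [-0.2, 0.1, 0.8]
grip_width: 44.1
```

```bash
python3 st.py; python3 - <<'E'
from ov import *
s=telemetry.read_state(); P=np.array(s['ee_pos']);R=np.array(s['tcp_rot'])
ps=shot('side')
ex=[]
for sg in(-1,1):
    b=np.array([[-10,sg*22,0],[10,sg*22,0],[10,sg*35.5,0],[-10,sg*35.5,0],[-10,sg*22,0]],float); ex.append(P+b@R.T)
a=.27; d=np.array([np.cos(a),np.sin(a),0]); n=np.array([-d[1],d[0],0]); G=np.array([472,40.3,20.])
ex.append(np.array([G+22.5*d+10*n,G+22.5*d-10*n,G-22.5*d-10*n,G-22.5*d+10*n,G+22.5*d+10*n]))
overlay(ps,[591.3,-9.7,.062],250,170,120,120,5,'c_s.png',ex)
E
```

```text
7.675 [473.856  40.224  35.215] [-0.058  0.458  1.955 -0.005  0.741  1.244] F [-0.22   0.141  0.8  ] 44.07396559744444
[[ 0.963  0.269 -0.012]
 [ 0.269 -0.963 -0.003]
 [-0.012 -0.    -1.   ]]
```

View pics/c_s.png

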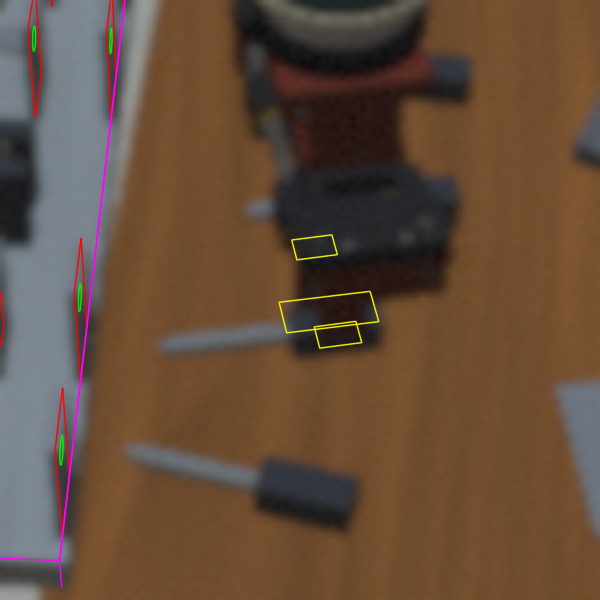

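Emit:
send_rows:
  motion:
    - [0.5, -1.5, 0, -18, 0, -0.012, 0]
    - [0.5, -1.5, 0, -31, 0, -0.012, 0]
    - [0.5, -1.5, 0, -31, 0, -0.012, 0]

```text
time_s: 8.1
ee_pos: [472.1, 40.2, 4.2]
tcp_rot: [[0.963, 0.269, -0.0], [0.269, -0.963, -0.003], [-0.001, 0.003, -1.0]]
wrist_force: [-0.4, 1.0, 0.1]
grip_width: 44.2
```

Emit:
send_rows:
  motion:
    - [1, 0, 0, 0, 0, 0, 0]
    - [1, 0, 0, 0, 0, 0, 0]
    - [1, 0, 0, 0, 0, 0, 0]
    - [1, 0, 0, 0, 0, 0, 0]

```text
time_s: 8.6
ee_pos: [472.6, 40.2, 4.6]
tcp_rot: [[0.963, 0.269, 0.001], [0.269, -0.963, -0.003], [-0.0, 0.003, -1.0]]
wrist_force: [0.7, -0.8, 3.8]
grip_width: 19.8
```

Emit:
send_rows:
  motion:
    - [1, 0, 0, 20, 0, 0, 0]
    - [1, 0, 0, 50, 0, 0, 0]
    - [1, 0.7, 15, 50, 0, 0, -0.1]
    - [1, 1, 33, 50, 0, 0, -0.207]
    - [1, 1, 33, 50, 0, 0, -0.207]

```text
time_s: 9.22
ee_pos: [473.2, 73.8, 54.5]
tcp_rot: [[0.998, 0.068, -0.0], [0.068, -0.998, -0.003], [-0.001, 0.003, -1.0]]
wrist_force: [-0.2, -0.0, -1.5]
grip_width: 19.7
```

```bash
cat > pv.py <<'E'
from ov import *
import sys
# overlay of predicted pin given TCP pose; args: gripoffset along pin, height offset
np.set_printoptions(precision=3,suppress=True)
def pinlines(off=0.,dz=5.4):
    s=telemetry.read_state(); P=np.array(s['ee_pos']);R=np.array(s['tcp_rot'])
    print(s['time_s'],P,'yaw',np.arctan2(R[1,0],R[0,0]).round(4),'z',R[:,2],'F',np.array(s['wrist_force']),s['grip_width'])
    G=P-R[:,2]*dz+R[:,0]*off; x=R[:,0];y=R[:,1]
    return [np.array([G+x*22.5+y*k,G+x*78.5+y*k,G+x*86.5+y*k/2]) for k in(5,-5)]
def go(q,tag,rt,rs,off=0.,dz=5.4):
    ex=pinlines(off,dz)
    pt=shot('top');ps=shot('side')
    overlay(pt,q,*rt,5,tag+'_t.png',ex); overlay(ps,q,*rs,5,tag+'_s.png',ex)
E
python3 - <<'E'
from pv import *
go([591.3,-9.7,.062],'d',(215,145,150,110),(240,180,110,110))
E
```

```text
9.225 [473.197  73.831  54.527] yaw 0.0681 z [-0.    -0.003 -1.   ] F [-0.21  -0.008 -1.544] 19.748458032237927
```

View pics/d_t.png

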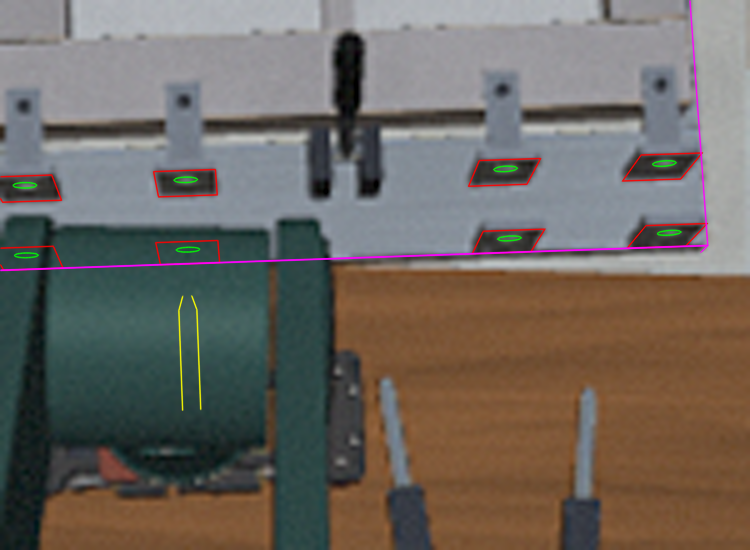

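View pics/d_s.png

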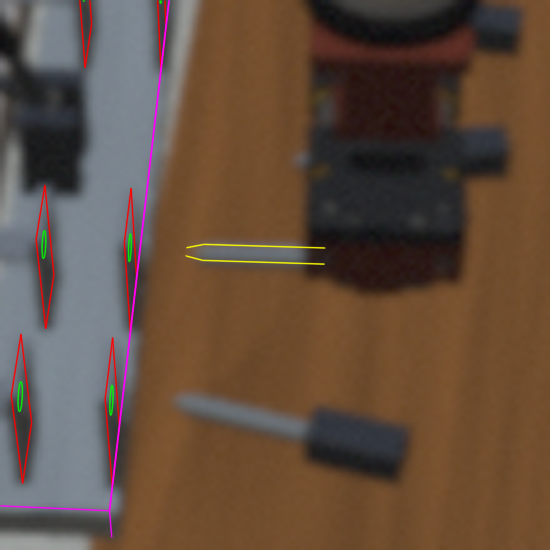

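Emit:
send_rows:
  motion:
    - [1, 7, -0.3, 0, 0, 0, -0.006]
    - [1, 14, 0.1, 0, 0, 0, -0.006]
    - [1, 20, 0.5, 0, 0, 0, -0.006]
    - [1, 20, 0.5, 0, 0, 0, -0.006]
    - [1, 20, 0.5, 0, 0, 0, -0.006]

```text
time_s: 9.95
ee_pos: [492.9, 73.4, 54.3]
tcp_rot: [[0.998, 0.063, -0.001], [0.063, -0.998, -0.003], [-0.001, 0.003, -1.0]]
wrist_force: [0.6, -0.4, -1.7]
grip_width: 19.9
```

```bash
python3 - <<'E'
from pv import *
q=[591.3,-9.7,.062]
ex=pinlines(-.6); ps=shot('side'); overlay(ps,q,245,200,70,50,10,'e_s.png',ex)
cv2.imwrite('pics/e_raw.png',cv2.resize(ps['image'][200:250,245:315],None,fx=10,fy=10,interpolation=cv2.INTER_CUBIC))
E
```

```text
9.95 [492.95   73.45   54.289] yaw 0.0626 z [-0.001 -0.003 -1.   ] F [ 0.593 -0.39  -1.655] 19.90662274202219
```

View pics/e_s.png

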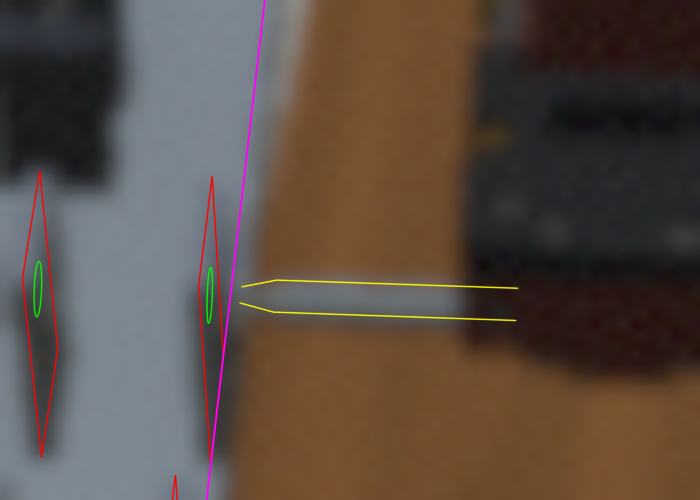

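View pics/e_raw.png

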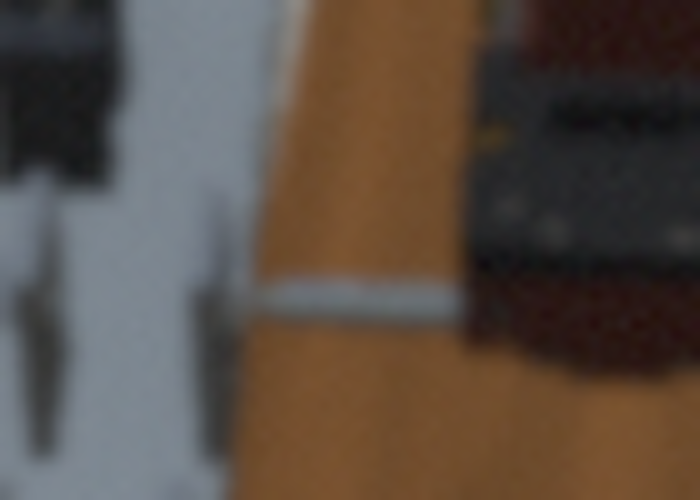

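Emit:
send_rows:
  motion:
    - [1, 4, 1.0, 0.2, 0, 0, 0]
    - [1, 8, 1.3, 0.2, 0, 0, 0]
    - [1, 12, 1.5, 0.2, 0, 0, 0]
    - [1, 16, 1.8, 0.2, 0, 0, 0]
    - [1, 16, 1.8, 0.2, 0, 0, 0]

```text
time_s: 10.62
ee_pos: [509.4, 75.3, 54.5]
tcp_rot: [[0.998, 0.063, -0.001], [0.063, -0.998, -0.003], [-0.001, 0.003, -1.0]]
wrist_force: [-0.0, -0.3, -1.4]
grip_width: 19.5
```

```bash
python3 - <<'E'
from pv import *
q=[591.3,-9.7,.062]
ex=pinlines(-.6); ps=shot('side'); 
cv2.imwrite('pics/f_raw.png',cv2.resize(ps['image'][200:250,245:315],None,fx=10,fy=10,interpolation=cv2.INTER_CUBIC))
E
```

```text
10.625 [509.361  75.285  54.506] yaw 0.0626 z [-0.001 -0.003 -1.   ] F [-0.023 -0.341 -1.449] 19.47348158600158
```

View pics/f_raw.png

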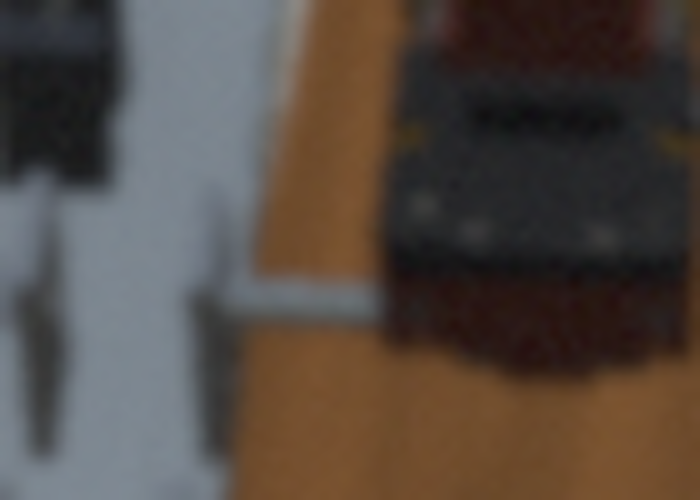

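Emit:
send_rows:
  motion:
    - [1, 6, 0.4, 0, 0, 0, 0]
    - [1, 12, 0.7, 0, 0, 0, 0]
    - [1, 18, 1.1, 0, 0, 0, 0]
    - [1, 24, 1.5, 0, 0, 0, 0]
    - [1, 24, 1.5, 0, 0, 0, 0]

```text
time_s: 11.3
ee_pos: [533.8, 76.8, 54.5]
tcp_rot: [[0.998, 0.063, -0.001], [0.063, -0.998, -0.003], [-0.001, 0.003, -1.0]]
wrist_force: [-0.6, 0.0, -1.6]
grip_width: 19.7
```

Emit:
send_rows:
  motion:
    - [1, 5, 0.3, 0, 0, 0, 0]
    - [1, 10, 0.6, 0, 0, 0, 0]
    - [1, 15, 0.9, 0, 0, 0, 0]
    - [1, 20, 1.2, 0, 0, 0, 0]
    - [1, 24, 1.5, 0, 0, 0, 0]

```text
time_s: 11.92
ee_pos: [558.2, 78.3, 54.5]
tcp_rot: [[0.998, 0.063, -0.001], [0.063, -0.998, -0.003], [-0.001, 0.003, -1.0]]
wrist_force: [-0.8, -0.5, -1.0]
grip_width: 19.7
```

Emit:
send_rows:
  motion:
    - [1, 3, 0.2, 0, 0, 0, 0]
    - [1, 6, 0.3, 0, 0, 0, 0]
    - [1, 8, 0.4, 0, 0, 0, 0]
    - [1, 8, 0.4, 0, 0, 0, 0]

```text
time_s: 12.42
ee_pos: [563.9, 78.6, 54.1]
tcp_rot: [[0.998, 0.063, -0.005], [0.063, -0.998, -0.003], [-0.005, 0.003, -1.0]]
wrist_force: [-5.2, -0.9, 1.1]
grip_width: 19.5
```

```bash
python3 - <<'E'
from pv import *
q=[591.3,-9.7,.062]
ex=pinlines(-.6); ps=shot('side'); 
cv2.imwrite('pics/g_raw.png',cv2.resize(ps['image'][190:260,230:310],None,fx=8,fy=8,interpolation=cv2.INTER_CUBIC))
E
```

```text
12.425 [563.874  78.617  54.063] yaw 0.0628 z [-0.005 -0.003 -1.   ] F [-5.192 -0.931  1.15 ] 19.501774736364027
```

View pics/g_raw.png

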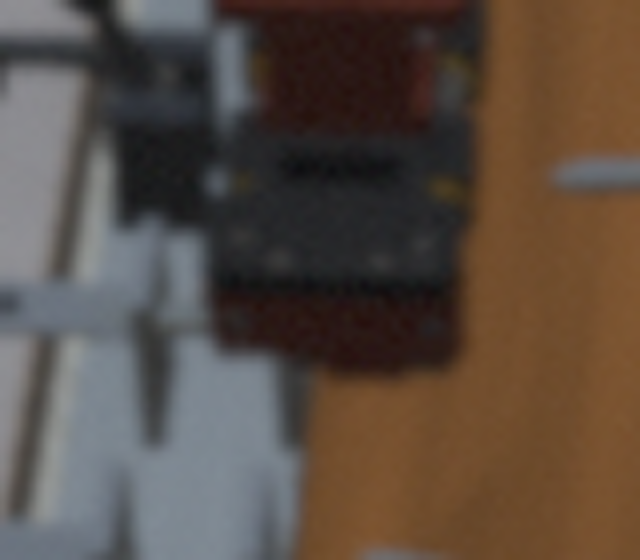

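Emit:
send_rows:
  motion:
    - [0.5, -1, 0, 0, 0, 0, 0]
    - [0.5, -1, 0, 0, 0, 0, 0]
    - [0.5, -1, 0, 0, 0, 0, 0]
    - [0.5, -3, 0, 30, 0, 0, 0]
    - [0.5, -5, 0, 80, 0, 0, 0]

```text
time_s: 13.1
ee_pos: [557.7, 78.6, 133.5]
tcp_rot: [[0.998, 0.063, -0.008], [0.063, -0.998, -0.003], [-0.008, 0.003, -1.0]]
wrist_force: [0.4, -0.3, -0.5]
grip_width: 43.8
```

Emit:
send_rows:
  motion:
    - [0.5, -40, 20, 10, 0, 0, -0.08]
    - [0.5, -75, 50, 0, 0, 0, -0.17]
    - [0.5, -81, 64, -30, 0, 0, -0.25]
    - [0.5, -81, 64, -60, 0, 0, -0.25]
    - [0.5, -81, 64, -80, 0, 0, -0.25]

```text
time_s: 13.72
ee_pos: [476.5, 142.9, 52.6]
tcp_rot: [[0.983, -0.186, -0.009], [-0.186, -0.983, -0.001], [-0.008, 0.003, -1.0]]
wrist_force: [-0.6, -0.6, -0.0]
grip_width: 44.1
```

```bash
python3 pc.py; python3 st.py; python3 - <<'E'
import cv2
s=cv2.imread('pics/ps.png'); cv2.imwrite('pics/h_s.png',cv2.resize(s[160:290,220:360],None,fx=4.5,fy=4.5,interpolation=cv2.INTER_CUBIC))
E
```

```text
[252.7 206.7] [253.2 205.4] [6.8 8.2] 55.75 [559.9  79.2] 3.8984729811487018 -0.383
[296.5 249.3] [291.7 220.4] [16.7  7.3] 178.7222222222222 [439.6 -49.4] 84.27603816800762 0.181
[330.7 251.3] [332.3 222.5] [ 7.3 16.9] 180.33333333333334 [ 436.2 -147.2] 83.43612569226066 -0.054
[278.2 177.9] [275.7 194.4] [16.7  5.3] 74.27777777777779 [ 588.5 -156.9] 66.5254331516756 1.602
[280.6 230.9] [277.  226.1] [11.  10.3] 106.30555555555556 [556.9  37.4] 18.473329706252134 -0.937
13.825 [475.396 142.442  51.926] [0.152 0.449 1.898 0.    0.807 1.91 ] F [ 0.198 -0.608  0.254] 44.162260220908436
[[ 0.982 -0.186 -0.012]
 [-0.186 -0.983 -0.002]
 [-0.011  0.004 -1.   ]]
```

View pics/h_s.png

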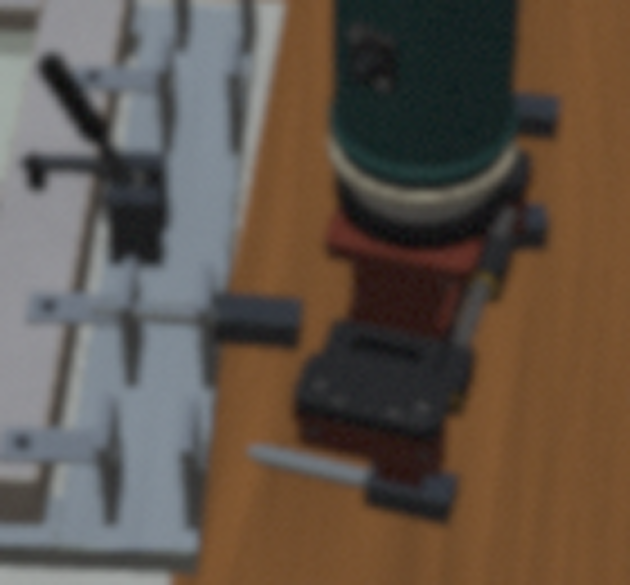

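Emit:
send_rows:
  motion:
    - [0.5, 2, 0.3, -20, 0, -0.012, 0]
    - [0.5, 2.5, 0.3, -38, 0, -0.012, 0]
    - [0.5, 2.5, 0.3, -48, 0, -0.012, 0]
    - [0.5, 2.5, 0.3, -48, 0, -0.012, 0]
    - [1, 2.5, 0.3, -48, 0, -0.012, 0]

```text
time_s: 14.45
ee_pos: [478.6, 142.8, 4.6]
tcp_rot: [[0.983, -0.186, 0.001], [-0.186, -0.983, -0.002], [0.002, 0.001, -1.0]]
wrist_force: [-0.2, -0.7, 0.8]
grip_width: 37.1
```

Emit:
send_rows:
  motion:
    - [1, 0, 0, 0, 0, 0, 0]
    - [1, 0, 0, 0, 0, 0, 0]
    - [1, 0, 0, 0, 0, 0, 0]
    - [1, 0, 0, 0, 0, 0, 0]

```text
time_s: 14.95
ee_pos: [479.0, 142.8, 5.2]
tcp_rot: [[0.983, -0.186, 0.002], [-0.186, -0.983, -0.002], [0.003, 0.001, -1.0]]
wrist_force: [-0.7, -0.7, 6.2]
grip_width: 20.1
```

Emit:
send_rows:
  motion:
    - [1, 0, 0, 20, 0, 0, 0]
    - [1, 0, 0, 50, 0, 0, 0]
    - [1, 0, 10, 50, 0, -0.001, 0.12]
    - [1, 0, 21, 50, 0, -0.001, 0.248]
    - [1, 5, 21.4, 50, 0, -0.001, 0.248]

```text
time_s: 15.58
ee_pos: [483.6, 164.6, 55.1]
tcp_rot: [[0.998, 0.061, 0.003], [0.061, -0.998, -0.001], [0.003, 0.001, -1.0]]
wrist_force: [0.4, 0.0, -1.2]
grip_width: 19.8
```

Emit:
send_rows:
  motion:
    - [1, 1, 0, 0, 0, 0, 0]
    - [1, 1, 0, 0, 0, 0, 0]

```text
time_s: 15.82
ee_pos: [484.5, 164.3, 54.9]
tcp_rot: [[0.998, 0.059, 0.002], [0.059, -0.998, -0.001], [0.002, 0.001, -1.0]]
wrist_force: [-0.4, -0.0, -1.5]
grip_width: 20.1
```

```bash
python3 - <<'E'
from pv import *
q=[591.3,-9.7,.062]
ex=pinlines(-1.2,4.8); ps=shot('side'); overlay(ps,q,245,230,70,60,10,'i_s.png',ex)
E
```

```text
15.825 [484.536 164.288  54.894] yaw 0.0591 z [ 0.002 -0.001 -1.   ] F [-0.382 -0.004 -1.485] 20.129630156979744
```

View pics/i_s.png

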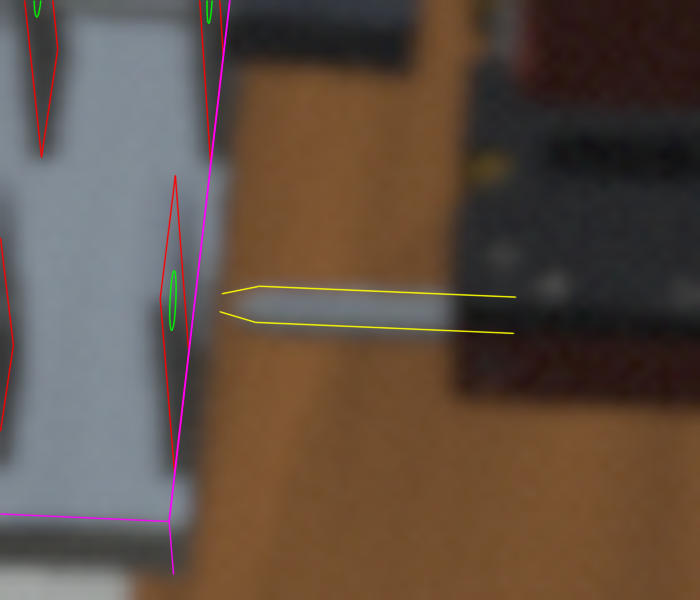

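Emit:
send_rows:
  motion:
    - [1, 5, 0, 0.2, 0, 0, 0.003]
    - [1, 10, 0.4, 0.2, 0, 0, 0.003]
    - [1, 15, 0.7, 0.2, 0, 0, 0.003]
    - [1, 20, 1.0, 0.2, 0, 0, 0.003]
    - [1, 24, 1.2, 0.2, 0, 0, 0.003]

```text
time_s: 16.5
ee_pos: [508.9, 165.5, 55.1]
tcp_rot: [[0.998, 0.062, 0.003], [0.062, -0.998, -0.001], [0.002, 0.001, -1.0]]
wrist_force: [0.7, -0.7, -1.1]
grip_width: 19.8
```

Emit:
send_rows:
  motion:
    - [1, 6, 0.4, 0, 0, 0, 0]
    - [1, 12, 0.7, 0, 0, 0, 0]
    - [1, 18, 1.1, 0, 0, 0, 0]
    - [1, 24, 1.5, 0, 0, 0, 0]
    - [1, 24, 1.5, 0, 0, 0, 0]

```text
time_s: 17.12
ee_pos: [533.6, 167.1, 55.1]
tcp_rot: [[0.998, 0.062, 0.003], [0.062, -0.998, -0.001], [0.003, 0.001, -1.0]]
wrist_force: [0.7, -0.4, -1.5]
grip_width: 20.0
```

Emit:
send_rows:
  motion:
    - [1, 5, 0.3, 0, 0, 0, 0]
    - [1, 10, 0.6, 0, 0, 0, 0]
    - [1, 15, 0.9, 0, 0, 0, 0]
    - [1, 20, 1.2, 0, 0, 0, 0]
    - [1, 22, 1.4, 0, 0, 0, 0]

```text
time_s: 17.75
ee_pos: [556.1, 168.5, 55.1]
tcp_rot: [[0.998, 0.062, 0.003], [0.062, -0.998, -0.001], [0.003, 0.001, -1.0]]
wrist_force: [-0.7, -0.7, -2.2]
grip_width: 19.8
```

Emit:
send_rows:
  motion:
    - [1, 3, 0.2, 0, 0, 0, 0]
    - [1, 6, 0.4, 0, 0, 0, 0]
    - [1, 8, 0.5, 0, 0, 0, 0]
    - [1, 8, 0.5, 0, 0, 0, 0]

```text
time_s: 18.25
ee_pos: [559.3, 168.6, 54.4]
tcp_rot: [[0.998, 0.062, -0.005], [0.062, -0.998, -0.002], [-0.006, 0.002, -1.0]]
wrist_force: [-9.2, -0.1, 5.8]
grip_width: 19.8
```

Emit:
send_rows:
  motion:
    - [0.5, -1, 0, 0, 0, 0, 0]
    - [0.5, -1, 0, 0, 0, 0, 0]
    - [0.5, -1, 0, 0, 0, 0, 0]
    - [0.5, -3, 0, 30, 0, 0, 0]
    - [0.5, -5, 0, 80, 0, 0, 0]

```text
time_s: 18.88
ee_pos: [553.2, 168.3, 133.7]
tcp_rot: [[0.998, 0.062, -0.009], [0.062, -0.998, -0.003], [-0.009, 0.002, -1.0]]
wrist_force: [0.9, 0.4, 0.1]
grip_width: 44.1
```

Emit:
send_rows:
  motion:
    - [0.5, -30, -45, 10, 0, 0, 0.03]
    - [0.5, -60, -95, 10, 0, 0, 0.06]
    - [0.5, -90, -145, 10, 0, 0, 0.09]
    - [0.5, -112, -190, 0, 0, 0, 0.122]
    - [0.5, -115, -217.5, -25, 0, 0, 0.122]

```text
time_s: 19.5
ee_pos: [438.0, -51.1, 109.6]
tcp_rot: [[0.983, 0.182, -0.005], [0.182, -0.983, -0.005], [-0.006, 0.004, -1.0]]
wrist_force: [-0.2, 0.0, -1.1]
grip_width: 43.7
```

```bash
python3 pc.py; python3 st.py; python3 - <<'E'
import cv2
s=cv2.imread('pics/ps.png'); cv2.imwrite('pics/j_s.png',cv2.resize(s[160:290,220:360],None,fx=4.5,fy=4.5,interpolation=cv2.INTER_CUBIC))
E
```

```text
[220.2 207.2] [219.8 205.5] [7.2 9.3] 65.94444444444444 [555.8 172.9] 5.156935996328167 0.223
[252.7 206.7] [252.8 205.2] [8.2 6.8] 55.861111111111114 [559.9  79.2] 4.343738010854593 -0.051
[278.2 177.9] [275.7 194.6] [16.7  5.3] 76.27777777777779 [ 588.5 -156.9] 67.16587788039307 1.603
[331.4 210. ] [299.4 211.7] [ 9.4 19.6] 242.7777777777778 [437.  -48.4] 82.03854125904303 0.185
[280.7 230.8] [275.8 226.9] [11.  10.5] 107.44444444444444 [556.6  36.9] 17.915392216750735 -0.69
[279.8 261.7] [275.9 258.2] [11.5  8.5] 92.1111111111111 [546.5 132.4] 13.739234683291894 -0.717
19.6 [436.942 -51.09  107.555] [-0.268  0.292  1.97  -0.008  0.889  1.127] F [-0.561 -0.04  -0.34 ] 43.948462078746005
[[ 0.984  0.18  -0.011]
 [ 0.18  -0.984 -0.004]
 [-0.011  0.002 -1.   ]]
```

View pics/j_s.png

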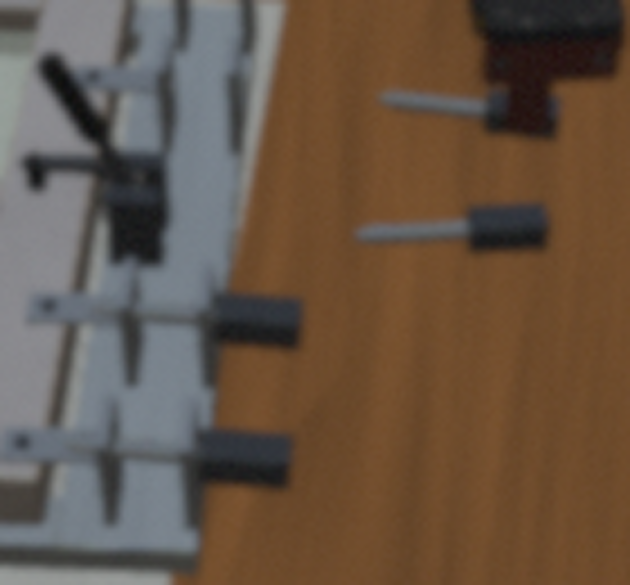

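Emit:
send_rows:
  motion:
    - [0.5, 2, 2.2, -50, 0, -0.011, 0.003]
    - [0.5, 2, 2.2, -80, 0, -0.011, 0.003]
    - [0.5, 2, 2.2, -95, 0, -0.011, 0.003]
    - [0.5, 2, 2.2, -103, 0, -0.011, 0.003]
    - [0.5, 2, 2.2, -103, 0, -0.011, 0.003]

```text
time_s: 20.23
ee_pos: [439.5, -48.5, 4.6]
tcp_rot: [[0.983, 0.183, 0.001], [0.183, -0.983, -0.004], [-0.0, 0.004, -1.0]]
wrist_force: [0.4, 0.4, 0.5]
grip_width: 44.1
```

Emit:
send_rows:
  motion:
    - [1, 0, 0, 0, 0, 0, 0]
    - [1, 0, 0, 0, 0, 0, 0]
    - [1, 0, 0, 0, 0, 0, 0]
    - [1, 0, 0, 0, 0, 0, 0]
    - [1, 0, 0, 0, 0, 0, 0]

```text
time_s: 20.85
ee_pos: [440.0, -48.7, 5.2]
tcp_rot: [[0.983, 0.183, 0.002], [0.183, -0.983, -0.004], [0.001, 0.004, -1.0]]
wrist_force: [-0.6, 0.3, 6.2]
grip_width: 19.6
```

Emit:
send_rows:
  motion:
    - [1, 0, 0, 20, 0, 0, 0]
    - [1, 0, 0, 50, 0, 0, 0]
    - [1, 10, -25, 50, 0, -0.001, -0.06]
    - [1, 20, -57, 50, 0, -0.001, -0.121]
    - [1, 40, -57, 50, 0, -0.001, -0.121]

```text
time_s: 21.48
ee_pos: [479.8, -107.4, 55.2]
tcp_rot: [[0.998, 0.06, 0.002], [0.06, -0.998, -0.004], [0.002, 0.004, -1.0]]
wrist_force: [-1.1, -0.1, -1.7]
grip_width: 20.0
```

Emit:
send_rows:
  motion:
    - [1, 20, 0, 0, 0, 0, 0]
    - [1, 21, 0, 0, 0, 0, 0]
    - [1, 21, 0, 0, 0, 0, 0]

```text
time_s: 21.85
ee_pos: [499.5, -106.9, 54.8]
tcp_rot: [[0.998, 0.06, 0.0], [0.06, -0.998, -0.004], [-0.0, 0.004, -1.0]]
wrist_force: [0.6, 0.2, -2.5]
grip_width: 20.1
```

```bash
python3 - <<'E'
from pv import *
q=[591.3,-9.7,.062]
ex=pinlines(-1.2,4.8); ps=shot('side'); overlay(ps,q,250,150,70,60,10,'k_s.png',ex)
E
```

```text
21.85 [ 499.499 -106.926   54.839] yaw 0.0602 z [ 0.    -0.004 -1.   ] F [ 0.623  0.231 -2.469] 20.102754255239727
```

View pics/k_s.png

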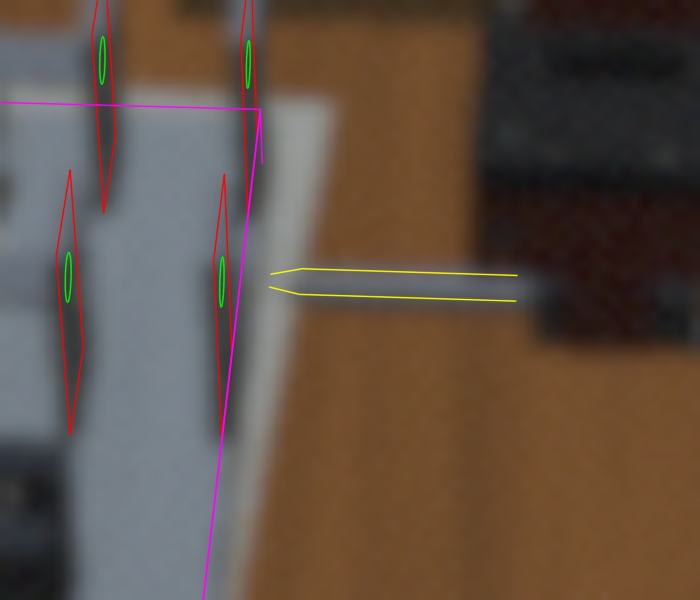

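Emit:
send_rows:
  motion:
    - [1, 3, 1.6, 0.3, 0, 0, 0.002]
    - [1, 8, 1.9, 0.3, 0, 0, 0.002]
    - [1, 14, 2.3, 0.3, 0, 0, 0.002]
    - [1, 20, 2.7, 0.3, 0, 0, 0.002]
    - [1, 26, 3.0, 0.3, 0, 0, 0.002]

```text
time_s: 22.52
ee_pos: [525.9, -103.9, 55.2]
tcp_rot: [[0.998, 0.062, 0.0], [0.062, -0.998, -0.004], [-0.0, 0.004, -1.0]]
wrist_force: [-0.2, 1.0, -1.3]
grip_width: 19.7
```

Emit:
send_rows:
  motion:
    - [1, 6, 0.4, 0, 0, 0, 0]
    - [1, 12, 0.7, 0, 0, 0, 0]
    - [1, 18, 1.1, 0, 0, 0, 0]
    - [1, 24, 1.5, 0, 0, 0, 0]
    - [1, 24, 1.5, 0, 0, 0, 0]

```text
time_s: 23.15
ee_pos: [550.6, -102.4, 55.2]
tcp_rot: [[0.998, 0.062, 0.001], [0.062, -0.998, -0.004], [0.001, 0.004, -1.0]]
wrist_force: [-0.2, 0.1, -2.3]
grip_width: 20.1
```

Emit:
send_rows:
  motion:
    - [1, 6, 0.4, 0, 0, 0, 0]
    - [1, 12, 0.7, 0, 0, 0, 0]
    - [1, 17, 1.1, 0, 0, 0, 0]
    - [1, 22, 1.4, 0, 0, 0, 0]
    - [1, 22, 1.4, 0, 0, 0, 0]

```text
time_s: 23.78
ee_pos: [573.1, -101.1, 55.2]
tcp_rot: [[0.998, 0.063, 0.001], [0.063, -0.998, -0.004], [0.001, 0.004, -1.0]]
wrist_force: [0.3, 0.2, -1.4]
grip_width: 19.7
```

Emit:
send_rows:
  motion:
    - [1, 3, 0.2, 0, 0, 0, 0]
    - [1, 6, 0.4, 0, 0, 0, 0]
    - [1, 8, 0.5, 0, 0, 0, 0]
    - [1, 8, 0.5, 0, 0, 0, 0]

```text
time_s: 24.28
ee_pos: [576.7, -100.5, 54.6]
tcp_rot: [[0.998, 0.063, -0.007], [0.063, -0.998, -0.004], [-0.007, 0.003, -1.0]]
wrist_force: [-9.5, -2.3, 4.0]
grip_width: 19.7
```

Emit:
send_rows:
  motion:
    - [0.5, -1, 0, 0, 0, 0, 0]
    - [0.5, -1, 0, 0, 0, 0, 0]
    - [0.5, -1, 0, 0, 0, 0, 0]
    - [0.5, -3, 0, 30, 0, 0, 0]
    - [0.5, -5, 0, 80, 0, 0, 0]

```text
time_s: 24.9
ee_pos: [570.6, -100.0, 134.0]
tcp_rot: [[0.998, 0.063, -0.01], [0.063, -0.998, -0.003], [-0.011, 0.002, -1.0]]
wrist_force: [1.1, -1.1, -0.3]
grip_width: 43.9
```

Emit:
send_rows:
  motion:
    - [0.5, -50, -15, 5, 0, 0, -0.04]
    - [0.5, -100, -30, 5, 0, 0, -0.08]
    - [0.5, -136, -46, 0, 0, 0, -0.118]
    - [0.5, -136, -46, -40, 0, 0, -0.118]
    - [0.5, -136, -46, -80, 0, 0, -0.118]

```text
time_s: 25.52
ee_pos: [435.6, -147.0, 54.0]
tcp_rot: [[0.998, -0.056, -0.007], [-0.056, -0.998, -0.003], [-0.007, 0.003, -1.0]]
wrist_force: [0.2, -0.1, -0.9]
grip_width: 43.9
```

```bash
python3 pc.py; python3 st.py; python3 - <<'E'
import cv2
s=cv2.imread('pics/ps.png'); cv2.imwrite('pics/l_s.png',cv2.resize(s[140:270,220:360],None,fx=4.5,fy=4.5,interpolation=cv2.INTER_CUBIC))
E
```

```text
[220.2 207.2] [219.8 206.1] [9.3 7. ] 65.86111111111111 [555.8 172.6] 3.5475236029468853 0.398
[252.7 206.7] [253.1 205.6] [6.8 8.2] 55.80555555555555 [559.9  79.2] 3.5180336712548197 -0.373
[317.2 205.5] [317.7 203.4] [5.8 7.5] 44.416666666666664 [ 568.2 -107.7] 6.3125542461646935 -0.248
[230.2 258.6] [247.6 264.2] [11.7 31.2] 258.80555555555554 [409.  138.3] 51.9774053846936 -1.855
[282.8 178.2] [275.7 194.6] [17.2 14.5] 173.7777777777778 [ 575.8 -157.2] 68.26816590791005 1.416
[329.2 192.2] [298.3 193.5] [ 9.  18.2] 221.0277777777778 [ 446.1 -114.3] 82.3404792973893 0.168
[280.7 230.9] [275.9 226.1] [11.1 10.4] 107.6388888888889 [556.6  37.4] 20.214379805413778 -0.809
[279.8 261.8] [275.8 257.6] [11.7  8.5] 92.6111111111111 [546.4 132.6] 15.46855834362927 -0.795
25.625 [ 432.346 -145.051   51.486] [-0.47   0.41   1.983 -0.009  0.763  1.162] F [-0.411  0.207  0.466] 43.69965076655085
[[ 0.998 -0.055 -0.016]
 [-0.055 -0.998  0.001]
 [-0.016 -0.001 -1.   ]]
```

View pics/l_s.png

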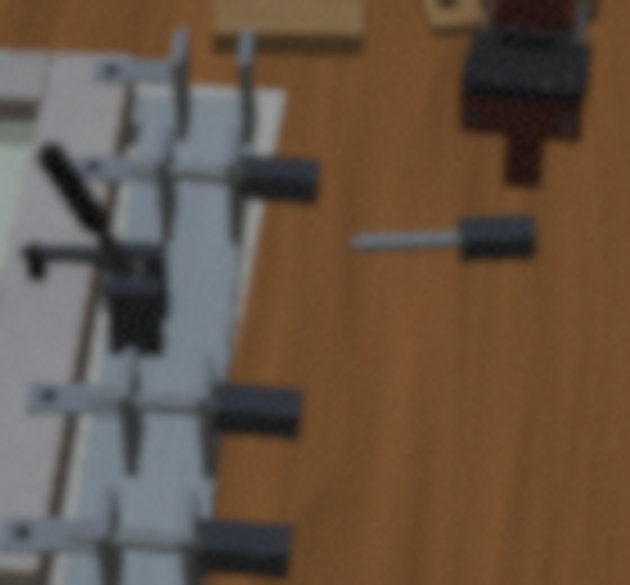

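Emit:
send_rows:
  motion:
    - [0.5, 0, 0, 40, 0, -0.016, 0]
    - [0.5, 8, 15, 40, 0, -0.016, 0.12]
    - [0.5, 15.3, 30.3, 40, 0, -0.016, 0.224]
    - [0.5, 15.3, 30.3, 0, 0, -0.016, 0.224]
    - [0.5, 15.3, 30.3, 0, 0, -0.016, 0.224]

```text
time_s: 26.25
ee_pos: [446.7, -114.0, 51.2]
tcp_rot: [[0.986, 0.169, -0.003], [0.169, -0.986, 0.001], [-0.002, -0.001, -1.0]]
wrist_force: [-0.9, 0.1, 0.1]
grip_width: 43.7
```

```bash
python3 pc.py; python3 st.py; python3 - <<'E'
import cv2
s=cv2.imread('pics/ps.png'); cv2.imwrite('pics/m_s.png',cv2.resize(s[140:230,270:370],None,fx=6,fy=6,interpolation=cv2.INTER_CUBIC))
s=cv2.imread('pics/pt.png'); cv2.imwrite('pics/m_t.png',cv2.resize(s[190:270,270:370],None,fx=6,fy=6,interpolation=cv2.INTER_CUBIC))
E
```

```text
[220.2 207.2] [219.8 206.6] [9.3 7. ] 65.83333333333333 [555.8 172.6] 2.356060820337731 0.639
[252.6 206.7] [253.6 205.7] [8.2 6.7] 55.47222222222222 [559.9  79.4] 4.030231066635661 -0.744
[219.9 261.4] [227.9 264.2] [ 6.  10.7] 47.22222222222222 [400.4 167. ] 24.08745568155352 -1.879
[282.8 178. ] [275.7 194.6] [16.8 14.3] 173.36111111111111 [ 576.1 -157.9] 68.87719463896829 1.422
[280.6 230.9] [275.8 225.6] [11.1 10.4] 107.66666666666667 [556.9  37.5] 21.702234220662092 -0.87
[279.8 261.7] [275.8 258.6] [11.5  8.5] 91.97222222222223 [546.5 132.4] 13.13763305624529 -0.655
26.35 [ 448.061 -114.86    52.551] [-0.4    0.409  1.981 -0.     0.751  1.002] F [-0.449  0.044  0.674] 43.79832654327379
[[ 0.986  0.168  0.   ]
 [ 0.168 -0.986 -0.   ]
 [ 0.     0.001 -1.   ]]
```

View pics/m_s.png

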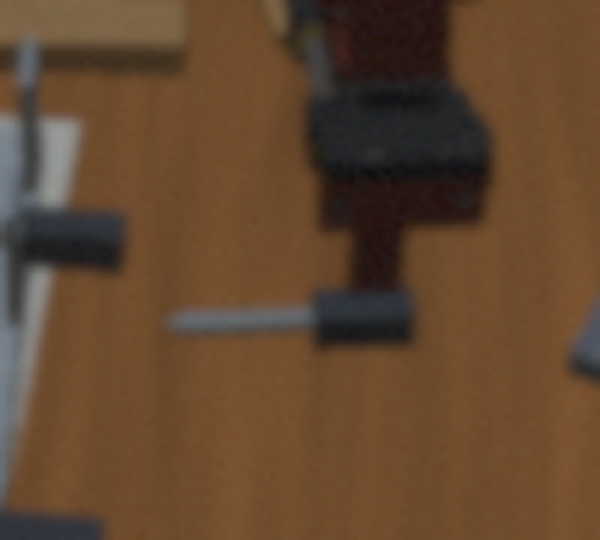

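View pics/m_t.png

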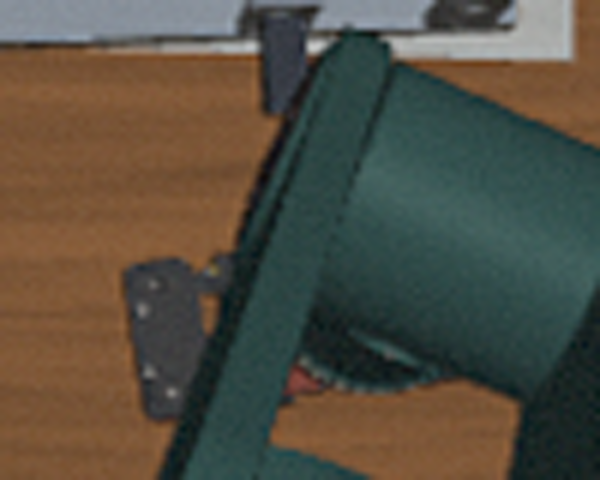

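Emit:
send_rows:
  motion:
    - [0.5, -0.3, 0.2, -20, 0, 0, 0]
    - [0.5, -0.3, 0.2, -38, 0, 0, 0]
    - [0.5, -0.3, 0.2, -48.2, 0, 0, 0]
    - [0.5, -0.3, 0.2, -48.2, 0, 0, 0]
    - [1, -0.3, 0.2, -48.2, 0, 0, 0]

```text
time_s: 26.98
ee_pos: [448.3, -114.9, 5.1]
tcp_rot: [[0.986, 0.168, 0.001], [0.168, -0.986, -0.001], [0.001, 0.001, -1.0]]
wrist_force: [0.7, -0.6, 0.4]
grip_width: 37.1
```

Emit:
send_rows:
  motion:
    - [1, 0, 0, 0, 0, 0, 0]
    - [1, 0, 0, 0, 0, 0, 0]
    - [1, 0, 0, 0, 0, 0, 0]
    - [1, 0, 0, 0, 0, 0, 0]
    - [1, 0, 0, 0, 0, 0, 0]

```text
time_s: 27.6
ee_pos: [448.8, -115.1, 5.6]
tcp_rot: [[0.986, 0.168, 0.002], [0.168, -0.986, -0.001], [0.002, 0.002, -1.0]]
wrist_force: [0.0, 0.6, 6.6]
grip_width: 19.4
```

Emit:
send_rows:
  motion:
    - [1, 0, 0, 20, 0, 0, 0]
    - [1, 0, 0, 50, 0, 0, 0]
    - [1, 0, -35, 50, 0, -0.001, -0.06]
    - [1, 15, -80, 50, 0, -0.001, -0.107]
    - [1, 35, -80, 50, 0, -0.001, -0.107]

```text
time_s: 28.22
ee_pos: [484.6, -198.2, 55.8]
tcp_rot: [[0.998, 0.058, 0.005], [0.058, -0.998, -0.003], [0.004, 0.003, -1.0]]
wrist_force: [0.2, -0.4, -1.6]
grip_width: 19.6
```

Emit:
send_rows:
  motion:
    - [1, 20, 0, 0, 0, 0, 0]
    - [1, 22, 0, 0, 0, 0, 0]
    - [1, 22, 0, 0, 0, 0, 0]

```text
time_s: 28.6
ee_pos: [505.5, -197.6, 55.5]
tcp_rot: [[0.998, 0.059, 0.003], [0.059, -0.998, -0.002], [0.003, 0.002, -1.0]]
wrist_force: [-0.7, -0.4, -1.9]
grip_width: 19.5
```

```bash
python3 - <<'E'
from pv import *
q=[591.3,-9.7,.062]
ex=pinlines(-1.2,4.4); ps=shot('side'); overlay(ps,q,255,140,70,60,10,'n_s.png',ex)
E
```

```text
28.6 [ 505.477 -197.568   55.453] yaw 0.0588 z [ 0.003 -0.002 -1.   ] F [-0.681 -0.405 -1.92 ] 19.517812419315383
```

View pics/n_s.png

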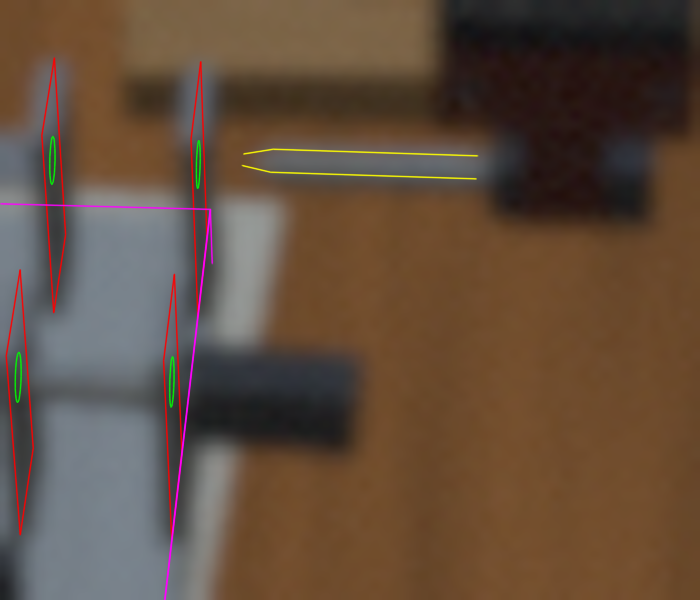

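Emit:
send_rows:
  motion:
    - [1, 1, 2.2, 0.2, 0, -0.002, 0.003]
    - [1, 7, 2.6, 0.2, 0, -0.002, 0.003]
    - [1, 14, 3.0, 0.2, 0, -0.002, 0.003]
    - [1, 20, 3.4, 0.2, 0, -0.002, 0.003]
    - [1, 25, 3.7, 0.2, 0, -0.002, 0.003]

```text
time_s: 29.28
ee_pos: [530.9, -193.8, 55.7]
tcp_rot: [[0.998, 0.062, 0.005], [0.062, -0.998, -0.002], [0.005, 0.003, -1.0]]
wrist_force: [-0.9, -0.9, -1.6]
grip_width: 19.6
```

Emit:
send_rows:
  motion:
    - [1, 6, 0.4, 0, 0, 0, 0]
    - [1, 12, 0.7, 0, 0, 0, 0]
    - [1, 18, 1.1, 0, 0, 0, 0]
    - [1, 24, 1.5, 0, 0, 0, 0]
    - [1, 24, 1.5, 0, 0, 0, 0]

```text
time_s: 29.9
ee_pos: [555.5, -192.4, 55.7]
tcp_rot: [[0.998, 0.062, 0.006], [0.062, -0.998, -0.003], [0.005, 0.003, -1.0]]
wrist_force: [-0.8, 0.3, -0.7]
grip_width: 19.5
```

Emit:
send_rows:
  motion:
    - [1, 6, 0.4, 0, 0, 0, 0]
    - [1, 12, 0.7, 0, 0, 0, 0]
    - [1, 17, 1.1, 0, 0, 0, 0]
    - [1, 22, 1.4, 0, 0, 0, 0]
    - [1, 22, 1.4, 0, 0, 0, 0]

```text
time_s: 30.52
ee_pos: [578.0, -191.0, 55.7]
tcp_rot: [[0.998, 0.062, 0.006], [0.062, -0.998, -0.003], [0.006, 0.003, -1.0]]
wrist_force: [0.5, -0.5, -1.7]
grip_width: 19.8
```

Emit:
send_rows:
  motion:
    - [1, 3, 0.2, 0, 0, 0, 0]
    - [1, 6, 0.4, 0, 0, 0, 0]
    - [1, 9, 0.5, 0, 0, 0, 0]
    - [1, 9, 0.5, 0, 0, 0, 0]

```text
time_s: 31.02
ee_pos: [581.8, -190.4, 55.1]
tcp_rot: [[0.998, 0.063, -0.004], [0.063, -0.998, -0.002], [-0.004, 0.002, -1.0]]
wrist_force: [-11.7, -3.9, 6.1]
grip_width: 19.8
```

Emit:
send_rows:
  motion:
    - [0.5, -1, 0, 0, 0, 0, 0]
    - [0.5, -1, 0, 0, 0, 0, 0]
    - [0.5, -1, 0, 0, 0, 0, 0]
    - [0.5, -3, 0, 30, 0, 0, 0]
    - [0.5, -10, 0, 85, 0, 0, 0]

```text
time_s: 31.65
ee_pos: [570.9, -189.7, 139.1]
tcp_rot: [[0.998, 0.064, -0.007], [0.064, -0.998, -0.0], [-0.007, -0.0, -1.0]]
wrist_force: [0.6, -0.7, 0.0]
grip_width: 43.9
```

Emit:
send_rows:
  motion:
    - [0.3, -40, 30, 40, 0, 0, 0]
    - [0.3, -80, 70, 70, 0, 0, 0]
    - [0.3, -110, 110, 100, 0, 0, 0]
    - [0.3, -140, 150, 100, 0, 0, 0]
    - [0.3, -150, 200, 100, 0, 0, 0]

```text
time_s: 32.28
ee_pos: [419.7, 11.3, 239.9]
tcp_rot: [[0.998, 0.062, -0.005], [0.062, -0.998, -0.0], [-0.005, -0.0, -1.0]]
wrist_force: [1.4, -0.5, 1.4]
grip_width: 61.8
```

```bash
python3 - <<'E'
from pv import *
import pickle
pinlines()
pt=shot('top','t2.png');ps=shot('side','s2.png'); pickle.dump((pt,ps),open('p2.pkl','wb'))
for p in(pt,ps):
  for q in ['reader_mid','reader_nose','holder','label','pin1_grip']:
    l=viewer.place_of(p,q); print(q,[(np.round(a['point'],1).tolist(),round(a['score'],2)) for a in l])
k=lambda im,x,y,w,h,s,f:cv2.imwrite('pics/'+f,cv2.resize(im[y:y+h,x:x+w],None,fx=s,fy=s,interpolation=cv2.INTER_CUBIC))
k(ps['image'],230,270,140,150,4,'o1.png');k(pt['image'],90,180,120,100,6,'o2.png')
k(ps['image'],220,100,150,150,4,'o3.png');k(pt['image'],205,150,240,110,3.3,'o4.png')
E
```

```text
32.275 [419.748  11.29  239.921] yaw 0.0624 z [-0.005 -0.    -1.   ] F [ 1.359 -0.498  1.352] 61.83370531128751
reader_mid [([146.5, 240.9], 0.75)]
reader_nose [([179.3, 192.9], 0.54), ([151.2, 241.1], 0.5), ([409.2, 204.1], 0.28)]
holder [([182.4, 231.2], 0.81), ([114.6, 260.5], 0.63), ([153.0, 243.5], 0.53)]
label [([409.0, 238.7], 0.77)]
pin1_grip [([347.1, 198.2], 0.54), ([149.9, 239.9], 0.29), ([149.3, 245.9], 0.27)]
reader_mid [([318.6, 349.4], 0.77)]
reader_nose [([315.6, 363.6], 0.83)]
holder [([315.0, 366.6], 0.95), ([308.6, 319.7], 0.73), ([345.0, 413.6], 0.65)]
label [([327.6, 125.6], 0.5)]
pin1_grip [([280.7, 158.6], 0.68), ([284.1, 180.4], 0.65), ([325.3, 124.9], 0.22)]
```

View pics/o1.png

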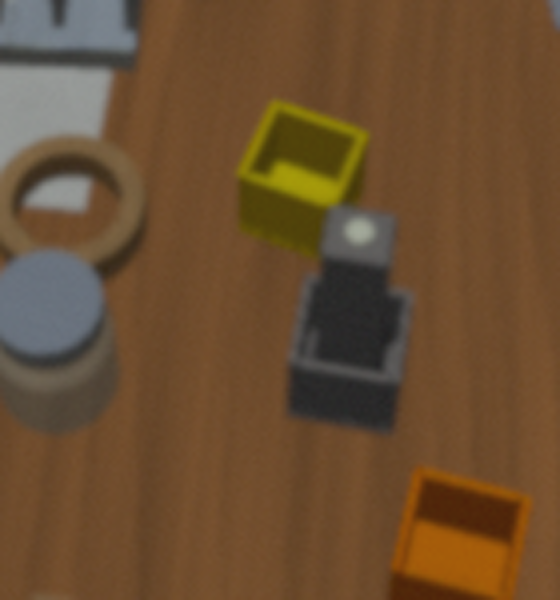

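View pics/o2.png

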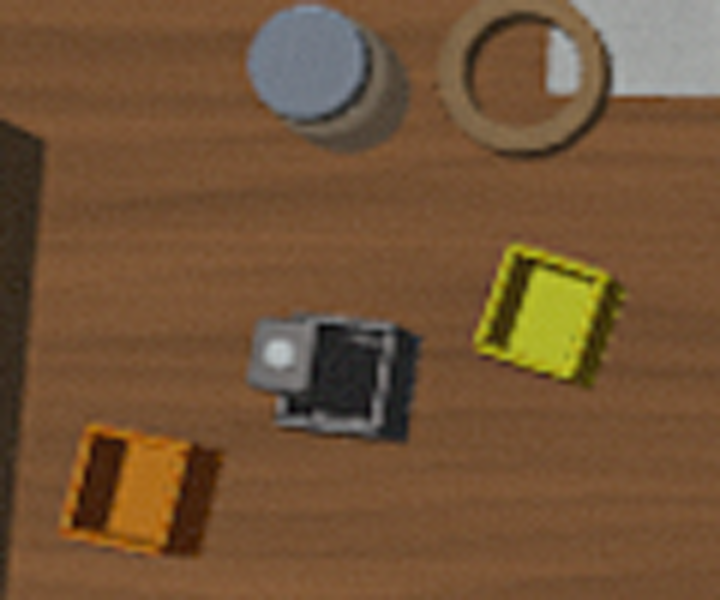

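View pics/o3.png

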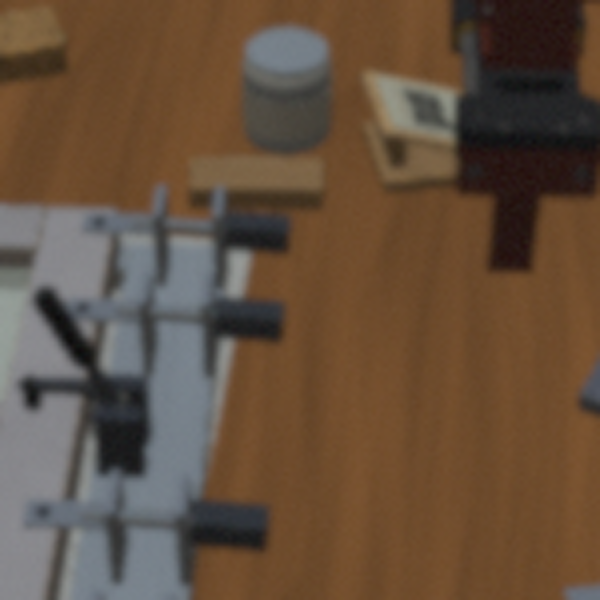

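View pics/o4.png

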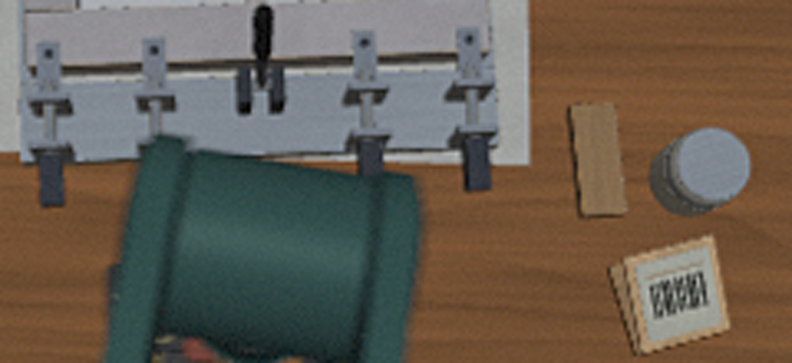

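```bash
cat > box.py <<'E'
from ov import *
import pickle
def draw(p,lines,x0,y0,w,h,k,fn):
    c=cv2.resize(p['image'][y0:y0+h,x0:x0+w],None,fx=k,fy=k,interpolation=cv2.INTER_CUBIC)
    for P,col in lines:
        uv=(proj(p,P)-[x0,y0]+0.5)*k-0.5
        cv2.polylines(c,[np.round(uv*8).astype(np.int32)],False,col,1,cv2.LINE_AA,3)
    cv2.imwrite('pics/'+fn,c)
def rect(q,a,b,z,off=(0,0)):
    return W(q,[[off[0]+i*a/2,off[1]+j*b/2,z] for i,j in((1,1),(1,-1),(-1,-1),(-1,1),(1,1))])
E
python3 - <<'E'
from box import *
from scipy.optimize import least_squares
np.set_printoptions(precision=2,suppress=True)
pt,ps=pickle.load(open('p2.pkl','rb'))
f=lambda c,k,o:(np.array(c)+.5)/k-.5+np.array(o)
bt=f([278,352],6,(90,180)); bs=f([360,230],4,(230,270))
print('button',*tri(pt,bt,ps,bs), onz(pt,bt,139),onz(ps,bs,139))
# holder rim outer corners; frame x away, y left
obs=[(pt,f(c,6,(90,180)),m) for c,m in (((397,325),(1,-1)),((385,437),(-1,-1)),((277,427),(-1,1)))]
# side camera looks toward -y: image left=+x, down=+y
obs+=[(ps,f(c,4,(230,270)),m) for c,m in (((305,283),(1,-1)),((412,290),(-1,-1)),((397,376),(-1,1)),((293,360),(1,1)))]
for sel in (obs,obs[:3],obs[3:]):
  g=lambda q:np.concatenate([(proj(p,W(q,[[m[0]*26,m[1]*24,55]]))[0]-uv) for p,uv,m in sel])
  o=least_squares(g,[450,380,-.1]);print(o.x,o.fun)
  if sel is obs: q=o.x
R=(0,0,255);G=(0,255,0)
L=[(rect(q,52,48,55),R),(rect(q,52,48,0),R),(rect(q,44,40,55),R),(rect(q,30,26,139),G)]
draw(pt,L,90,200,110,80,7,'q1.png');draw(ps,L,280,300,80,100,6,'q2.png')
E
```

```text
button [445.66 369.28 141.43] 3.945671429976831 [447.86 369.82 139.  ] [443.69 368.14 139.  ]
[444.3  368.95  -0.04] [-0.92  0.11 -0.97  0.37 -0.56  0.9  -0.68 -2.99 -0.2  -1.04  1.11  0.92
 -1.12  0.93]
[445.77 366.6   -0.06] [ 0.16 -0.2  -0.31  0.03  0.15  0.17]
[443.83 369.86  -0.04] [-0.44 -2.56  0.05 -0.55  1.31  1.44 -0.94  1.39]
```

View pics/q1.png

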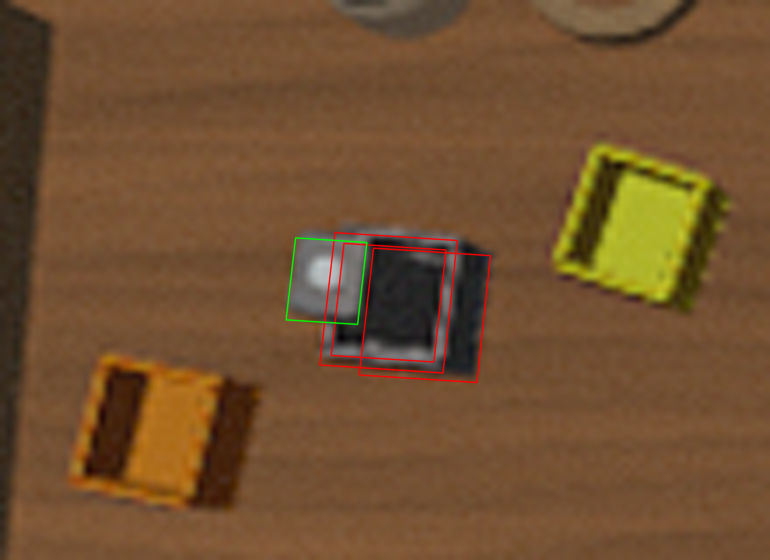

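View pics/q2.png

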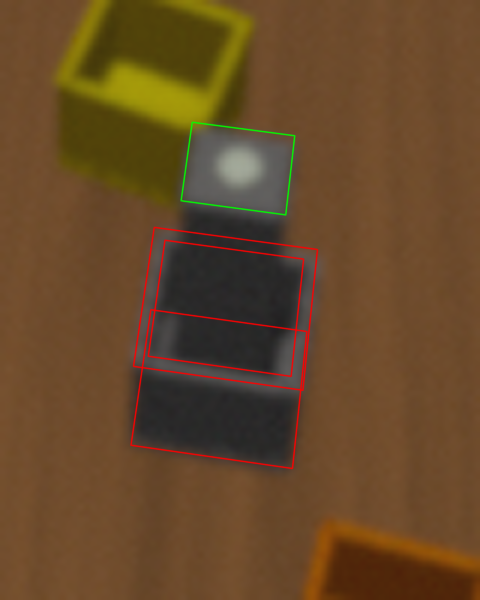

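```bash
python3 - <<'E'
from box import *
np.set_printoptions(precision=2,suppress=True)
pt,_=pickle.load(open('p2.pkl','rb')); _,ps=pickle.load(open('p0.pkl','rb'))
f=lambda c,k,o:(np.array(c)+.5)/k-.5+np.array(o)
ut=f([681,295],3.3,(205,150)); us=np.array([327.7,126])
print(ut,onz(pt,ut,45),onz(ps,us,45),tri(pt,ut,ps,us))
def lab(C,yaw):
    u=np.array([np.cos(yaw),np.sin(yaw),0]);v=np.array([-u[1],u[0],0])
    x=u*np.cos(.349)+np.array([0,0,np.sin(.349)]); z=np.cross(x,v); return x,v,z
C=np.array([460.5,-368,45.]); C[:2]=(onz(pt,ut,45)[:2]+onz(ps,us,45)[:2])/2
x,v,z=lab(C,.27)
L=[(np.array([C+x*a*sx+v*b*sy for sx,sy in((1,1),(1,-1),(-1,-1),(-1,1),(1,1))]),(0,0,255)) for a,b in((42.5,40),(12,18))]+[(np.array([C,C+50*z]),(0,255,0))]
draw(pt,L,370,190,90,80,7,'r1.png');draw(ps,L,290,90,70,70,8,'r2.png'); print(C,z)
E
```

```text
[411.02 239.05] [ 473.11 -367.62   45.  ] [ 465.91 -367.6    45.  ] (array([ 469.4 , -366.79,   46.21]), np.float64(7.120458127491552))
[ 469.51 -367.61   45.  ] [-0.33 -0.09  0.94]
```

View pics/r1.png

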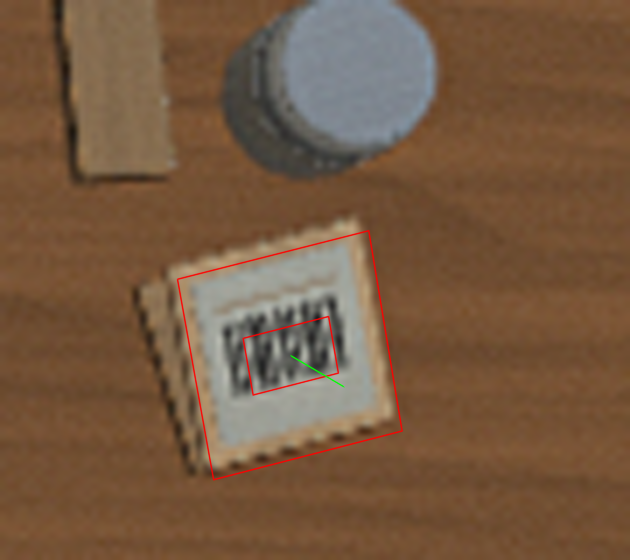

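View pics/r2.png

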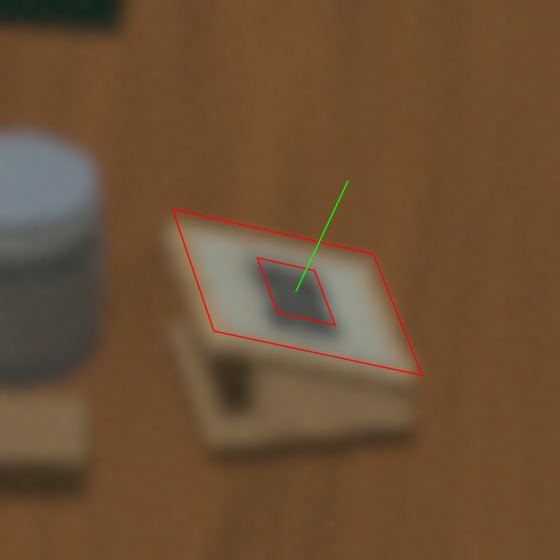

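Emit:
send_rows:
  motion:
    - [0.3, 5, 60, 0, 0, 0, -0.03]
    - [0.3, 10, 120, 0, 0, 0, -0.06]
    - [0.3, 15, 180, 0, 0, 0, -0.09]
    - [0.3, 20, 240, 0, 0, 0, -0.132]
    - [0.3, 24, 300, 0, 0, 0, -0.132]

```text
time_s: 33.5
ee_pos: [445.4, 311.4, 238.8]
tcp_rot: [[0.997, -0.071, -0.007], [-0.071, -0.998, 0.001], [-0.007, -0.0, -1.0]]
wrist_force: [2.0, 0.1, -0.6]
grip_width: 61.9
```

Emit:
send_rows:
  motion:
    - [0.3, 1, 40, -10, 0, 0, 0]
    - [0.3, 1, 57, -40, 0, 0, 0]
    - [0.3, 1, 57, -70, 0, 0, 0]
    - [0.3, 1, 57, -70, 0, 0, 0]
    - [0.3, 1, 57, -70, 0, 0, 0]

```text
time_s: 34.12
ee_pos: [447.1, 368.3, 169.6]
tcp_rot: [[0.997, -0.071, -0.007], [-0.071, -0.997, 0.001], [-0.007, -0.001, -1.0]]
wrist_force: [1.1, -0.8, 0.3]
grip_width: 61.6
```

```bash
python3 - <<'E'
from box import *
np.set_printoptions(precision=3,suppress=True)
s=telemetry.read_state(); P=np.array(s['ee_pos']);R=np.array(s['tcp_rot']); print(P,R)
pt=shot('top');ps=shot('side'); pickle.dump((pt,ps),open('p3.pkl','wb'))
L=[]
for sg in(-1,1):
    b=np.array([[-10,sg*31,0],[10,sg*31,0],[10,sg*44,0],[-10,sg*44,0],[-10,sg*31,0]],float); L.append((P+b@R.T,(0,255,255)))
draw(ps,L,270,270,100,120,5,'t1.png')
draw(pt,[],90,180,120,100,6,'t2c.png')
E
```

```text
[447.149 368.307 169.575] [[ 0.997 -0.071 -0.007]
 [-0.071 -0.997  0.001]
 [-0.007 -0.001 -1.   ]]
```

View pics/t1.png

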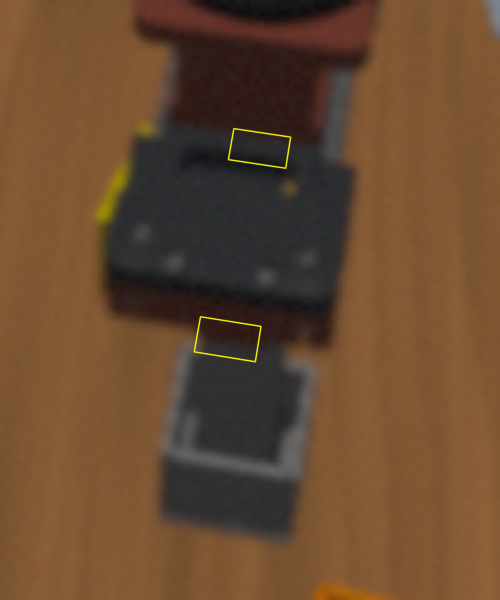

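View pics/t2c.png

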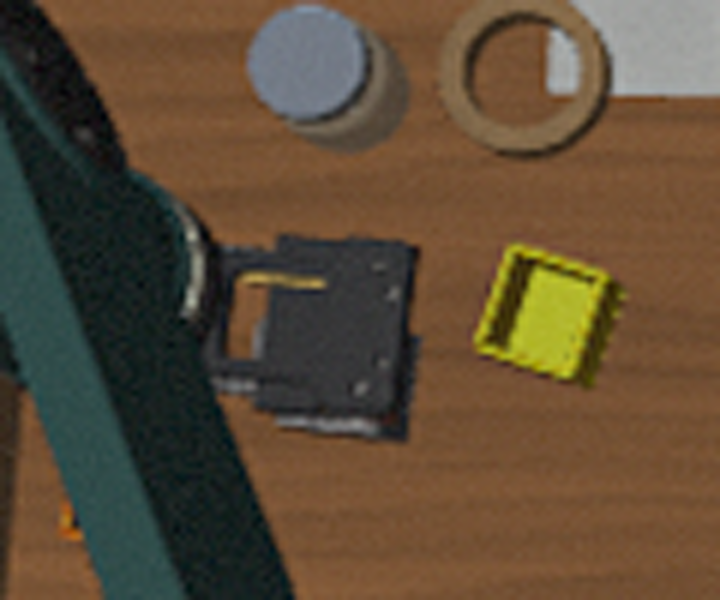

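Emit:
send_rows:
  motion:
    - [0.3, -1.5, 0, -30, 0, -0.007, 0]
    - [0.3, -1.5, 0, -60, 0, -0.007, 0]
    - [0.3, -1.5, 0, -80, 0, -0.007, 0]
    - [0.3, -1.5, 0, -89.6, 0, -0.007, 0]
    - [0.3, -1.5, 0, -89.6, 0, -0.007, 0]

```text
time_s: 34.85
ee_pos: [446.4, 368.6, 81.1]
tcp_rot: [[0.997, -0.071, 0.002], [-0.071, -0.997, 0.002], [0.002, -0.003, -1.0]]
wrist_force: [0.3, -0.3, 0.3]
grip_width: 61.6
```

Emit:
send_rows:
  motion:
    - [1, 0, 0, 0, 0, 0, 0]
    - [1, 0, 0, 0, 0, 0, 0]
    - [1, 0, 0, 0, 0, 0, 0]
    - [1, 0, 0, 0, 0, 0, 0]
    - [1, 0, 0, 0, 0, 0, 0]

```text
time_s: 35.48
ee_pos: [446.5, 368.6, 81.4]
tcp_rot: [[0.997, -0.071, 0.002], [-0.071, -0.997, 0.002], [0.002, -0.003, -1.0]]
wrist_force: [-0.6, -0.5, 2.1]
grip_width: 25.9
```

Emit:
send_rows:
  motion:
    - [1, 0, 0, 20, 0, 0, 0]
    - [1, 0, 0, 50, 0, 0, 0]
    - [1, 0, 0, 90, 0, 0, 0]
    - [1, 0, 0, 130, 0, 0, 0]
    - [1, 0, -30, 140, 0, 0, 0]

```text
time_s: 36.1
ee_pos: [448.2, 340.6, 224.1]
tcp_rot: [[0.998, -0.069, 0.007], [-0.069, -0.998, 0.006], [0.007, -0.006, -1.0]]
wrist_force: [-0.2, -0.0, -1.7]
grip_width: 25.8
```

Emit:
send_rows:
  motion:
    - [1, 0, -50, 0, 0, 0, 0.03]
    - [1, 0, -100, 0, 0, 0, 0.06]
    - [1, 0, -150, 0, 0, 0, 0.1]
    - [1, 0, -200, 0, 0, 0, 0.13]
    - [1, 0, -240, 0, 0, 0, 0.16]

```text
time_s: 36.72
ee_pos: [447.5, 98.8, 223.8]
tcp_rot: [[0.996, 0.091, 0.006], [0.091, -0.996, 0.007], [0.006, -0.006, -1.0]]
wrist_force: [0.9, 0.2, -1.7]
grip_width: 25.7
```

Emit:
send_rows:
  motion:
    - [1, 0, -50, 0, 0, 0, 0.04]
    - [1, 0, -100, 0, 0, 0, 0.08]
    - [1, 0, -150, 0, 0, 0, 0.12]
    - [1, 0, -200, 0, 0, 0, 0.16]
    - [1, 0, -240, 0, 0, 0, 0.18]

```text
time_s: 37.35
ee_pos: [447.1, -143.0, 223.6]
tcp_rot: [[0.964, 0.268, 0.004], [0.268, -0.964, 0.008], [0.006, -0.006, -1.0]]
wrist_force: [0.3, 0.8, -1.8]
grip_width: 26.0
```

Emit:
send_rows:
  motion:
    - [1, 0, -50, 0, 0, 0, 0]
    - [1, 0, -100, 0, 0, 0, 0]
    - [1, -5, -150, 0, 0, 0, 0]
    - [1, -10, -190, 0, 0, 0, 0]
    - [1, -15, -220, 0, 0, 0, 0]

```text
time_s: 37.98
ee_pos: [431.4, -364.7, 223.0]
tcp_rot: [[0.964, 0.267, 0.004], [0.267, -0.964, 0.008], [0.006, -0.007, -1.0]]
wrist_force: [-0.4, 0.5, -2.0]
grip_width: 25.8
```

```bash
python3 - <<'E'
from h import *
np.set_printoptions(precision=4,suppress=True)
from scipy.spatial.transform import Rotation as Ro
s=telemetry.read_state(); P=np.array(s['ee_pos']);R=np.array(s['tcp_rot']); print(P,R,s['joint_positions'],s['grip_width'])
C=np.array([472.5,-366,45]);yaw=.27
n=np.array([-np.cos(yaw)*np.sin(.349),-np.sin(yaw)*np.sin(.349),np.cos(.349)])
v=np.array([-np.sin(yaw),np.cos(yaw),0]) 
z=-n; y=-v; x=np.cross(y,z); Rt=np.stack([x,y,z],1); print(Rt)
print('turn',Ro.from_matrix(Rt@R.T).as_rotvec(), 'shift',C+(52+77.4)*n-P)
E
```

```text
[ 431.4216 -364.6529  222.9856] [[ 0.9638  0.2665  0.0035]
 [ 0.2665 -0.9638  0.008 ]
 [ 0.0056 -0.0068 -1.    ]] [-0.8295  0.3096  1.5847  0.0085  1.2508  0.4689] 25.763738375464378
[[ 0.9057  0.2667  0.3296]
 [ 0.2507 -0.9638  0.0912]
 [ 0.342  -0.     -0.9397]]
turn [ 0.0851 -0.3328 -0.001 ] shift [ -1.5678 -13.1498 -56.3865]
```

Emit:
send_rows:
  motion:
    - [1, 0, -4, 0, 0.028, -0.11, 0]
    - [1, -1, -8, 0, 0.057, -0.22, 0]
    - [1, -1.5, -13, 0, 0.085, -0.333, 0]
    - [1, -1.5, -13, -15, 0.085, -0.333, 0]
    - [1, -1.5, -13, -30, 0.085, -0.333, 0]

```text
time_s: 38.6
ee_pos: [429.6, -377.3, 191.7]
tcp_rot: [[0.906, 0.267, 0.328], [0.251, -0.964, 0.092], [0.34, -0.001, -0.94]]
wrist_force: [0.8, 0.4, -2.4]
grip_width: 26.0
```

```bash
cat > rd.py <<'E'
from box import *
np.set_printoptions(precision=4,suppress=True)
from scipy.spatial.transform import Rotation as Ro
s=telemetry.read_state(); P=np.array(s['ee_pos']);R=np.array(s['tcp_rot']); print(P,s['joint_positions'],s['grip_width'],s['time_s'])
C=np.array([472.5,-366,45]);yaw=.27
n=np.array([-np.cos(yaw)*np.sin(.349),-np.sin(yaw)*np.sin(.349),np.cos(.349)])
v=np.array([-np.sin(yaw),np.cos(yaw),0]) 
z=-n; y=-v; x=np.cross(y,z); Rt=np.stack([x,y,z],1)
print('turn',Ro.from_matrix(Rt@R.T).as_rotvec(), 'shift',C+(52+77.4)*n-P)
pt=shot('top');ps=shot('side')
N=P+R[:,2]*77.4; T=P-R[:,2]*57.6
L=[(np.array([T,N]),(0,255,0)),(np.array([N,N+52*R[:,2]]),(0,0,255)),(np.array([N+R[:,0]*17*a+R[:,1]*15*b for a,b in((1,1),(1,-1),(-1,-1),(-1,1),(1,1))]),(0,255,255))]
draw(pt,L,350,170,110,90,7,'u1.png');draw(ps,L,280,50,90,100,6,'u2.png')
E
python3 rd.py
```

```text
[ 429.6217 -377.3162  191.6807] [-1.0692  0.2931  1.7623  0.3945  1.0398  0.0372] 26.001663858288406 38.6
turn [-0.0002 -0.0019 -0.0007] shift [  0.232   -0.4865 -25.0816]
```

View pics/u2.png

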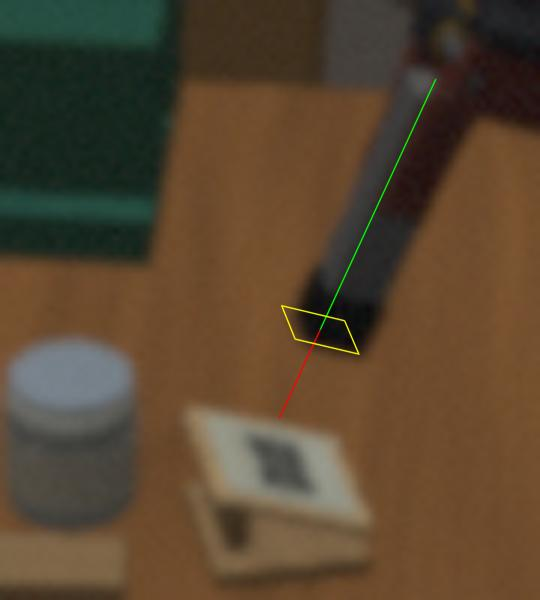

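View pics/u1.png

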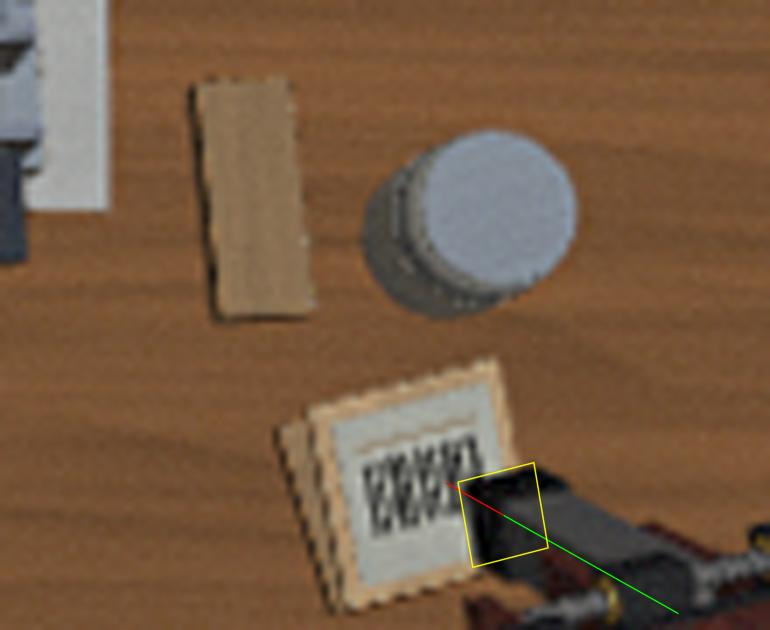

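Emit:
send_rows:
  motion:
    - [1, 2, 0, -8, 0, 0, 0]
    - [1, 3.8, 0.5, -16, 0, 0, 0]
    - [1, 3.8, 0.5, -24, 0, 0, 0]
    - [1, 3.8, 0.5, -24, 0, 0, 0]
    - [1, 3.8, 0.5, -24, 0, 0, 0]

```text
time_s: 39.33
ee_pos: [433.5, -375.4, 166.6]
tcp_rot: [[0.906, 0.269, 0.326], [0.252, -0.963, 0.095], [0.34, -0.004, -0.94]]
wrist_force: [-0.7, 0.3, -2.2]
grip_width: 25.9
```

```bash
python3 rd.py
```

```text
[ 433.4552 -375.3512  166.6482] [-1.0611  0.3273  1.7858  0.4081  0.9874  0.018 ] 25.87248345466535 39.325
turn [-0.003  -0.0031 -0.0024] shift [-3.6015 -2.4515 -0.049 ]
```

View pics/u2.png

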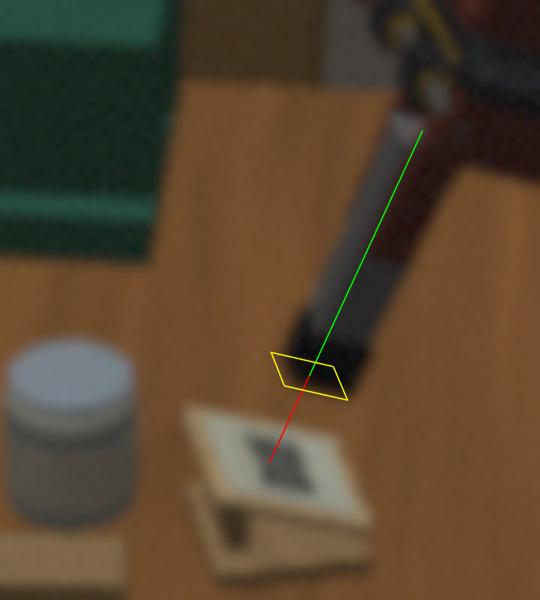

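View pics/u1.png

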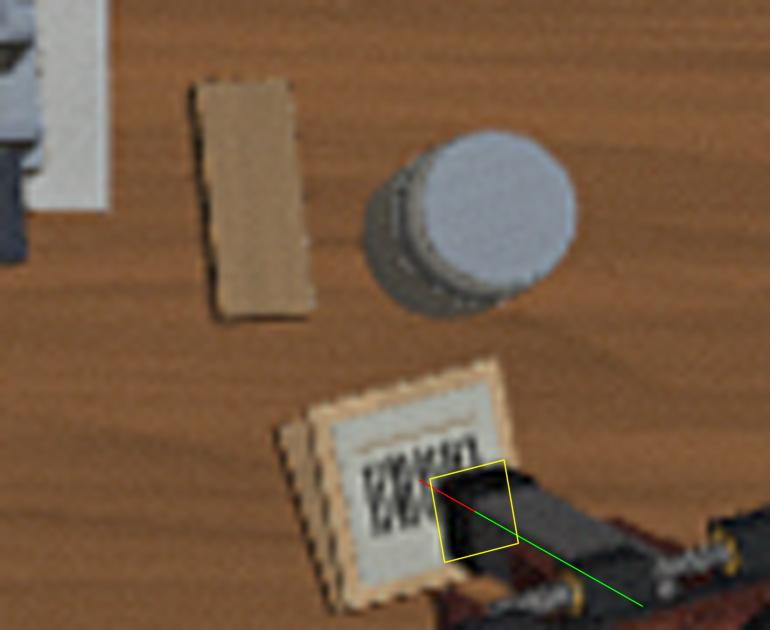

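Emit:
send_rows:
  motion:
    - [1, 0, 0, 0, 0, 0, 0]
    - [1, 0, 0, 0, 0, 0, 0]
    - [1, 0, 0, 0, 0, 0, 0]
    - [1, 0, 0, 0, 0, 0, 0]
    - [1, 0, 0, 0, 0, 0, 0]

```text
time_s: 40.05
ee_pos: [433.5, -375.5, 166.9]
tcp_rot: [[0.906, 0.269, 0.327], [0.252, -0.963, 0.094], [0.34, -0.003, -0.94]]
wrist_force: [-0.1, -0.5, -1.6]
grip_width: 26.1
```

Emit:
send_rows:
  motion:
    - [1, 0, 0, 0, 0, 0, 0]
    - [1, 0, 0, 0, 0, 0, 0]
    - [1, 0, 0, 0, 0, 0, 0]
    - [1, 0, 0, 0, 0, 0, 0]
    - [1, 0, 0, 0, 0, 0, 0]

```text
time_s: 40.67
ee_pos: [433.5, -375.5, 166.9]
tcp_rot: [[0.906, 0.269, 0.327], [0.252, -0.963, 0.094], [0.34, -0.003, -0.94]]
wrist_force: [-0.4, -0.1, -1.8]
grip_width: 25.9
```

Emit:
send_rows:
  motion:
    - [1, 0, 0, 0, 0, 0, 0]
    - [1, 0, 0, 0, 0, 0, 0]
    - [1, 0, 0, 0, 0, 0, 0]
    - [1, 0, 0, 0, 0, 0, 0]
    - [1, 0, 0, 0, 0, 0, 0]

```text
time_s: 41.3
ee_pos: [433.5, -375.5, 166.9]
tcp_rot: [[0.906, 0.269, 0.327], [0.252, -0.963, 0.094], [0.34, -0.003, -0.94]]
wrist_force: [-0.1, -0.9, -1.6]
grip_width: 26.2
```

Emit:
send_rows:
  motion:
    - [1, 0, 0, 0, 0, 0, 0]
    - [1, 0, 0, 0, 0, 0, 0]
    - [1, 0, 0, 0, 0, 0, 0]
    - [1, 0, 0, 0, 0, 0, 0]
    - [1, 0, 0, 0, 0, 0, 0]

```text
time_s: 41.92
ee_pos: [433.5, -375.5, 166.9]
tcp_rot: [[0.906, 0.269, 0.327], [0.252, -0.963, 0.094], [0.34, -0.003, -0.94]]
wrist_force: [-0.2, 0.4, -2.3]
grip_width: 26.1
```

```bash
python3 rd.py; python3 - <<'E'
import cv2
s=cv2.imread('pics/u2.png')
E
```

```text
[ 433.5165 -375.5357  166.8693] [-1.0612  0.327   1.7856  0.4081  0.9874  0.018 ] 26.050293816177632 41.925
turn [-0.0026 -0.0028 -0.0023] shift [-3.6628 -2.267  -0.2702]
```

View pics/u2.png

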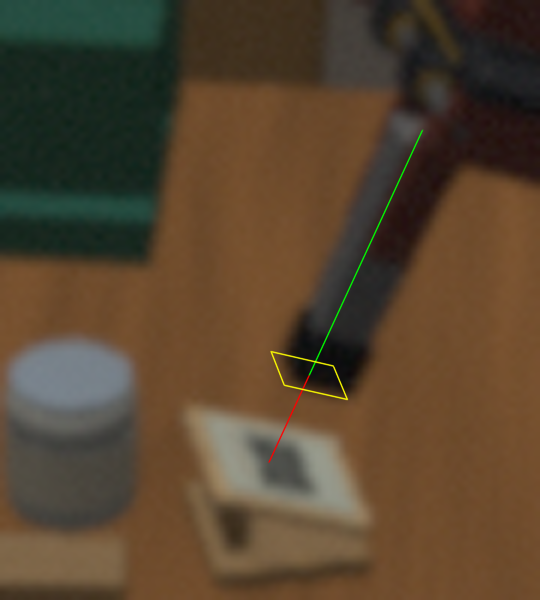

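Emit:
send_rows:
  motion:
    - [1, 0, 0, 20, 0, 0, 0]
    - [1, 0, 0, 55, 0, 0, 0]
    - [1, 0, 4, 57, -0.028, 0.11, 0]
    - [1, 0, 8, 57, -0.057, 0.22, 0]
    - [1, 0, 12, 57, -0.085, 0.333, 0]

```text
time_s: 42.65
ee_pos: [433.5, -363.7, 224.6]
tcp_rot: [[0.964, 0.266, -0.002], [0.266, -0.964, 0.009], [0.0, -0.009, -1.0]]
wrist_force: [0.3, 0.1, -3.0]
grip_width: 25.8
```

Emit:
send_rows:
  motion:
    - [1, 3, 40, 0, 0, 0, -0.03]
    - [1, 6, 90, 0, 0, 0, -0.06]
    - [1, 9, 140, 0, 0, 0, -0.09]
    - [1, 12, 190, 0, 0, 0, -0.12]
    - [1, 15, 240, 0, 0, 0, -0.15]

```text
time_s: 43.28
ee_pos: [448.5, -122.0, 224.7]
tcp_rot: [[0.993, 0.117, -0.0], [0.117, -0.993, 0.01], [0.001, -0.01, -1.0]]
wrist_force: [0.1, -0.5, -1.2]
grip_width: 25.9
```

Emit:
send_rows:
  motion:
    - [1, 0, 50, 0, 0, 0, -0.03]
    - [1, 0, 100, 0, 0, 0, -0.06]
    - [1, 0, 150, 0, 0, 0, -0.09]
    - [1, 0, 200, 0, 0, 0, -0.12]
    - [1, 0, 240, 0, 0, 0, -0.15]

```text
time_s: 43.9
ee_pos: [448.2, 120.0, 224.9]
tcp_rot: [[0.999, -0.033, 0.002], [-0.033, -0.999, 0.01], [0.001, -0.01, -1.0]]
wrist_force: [-0.1, -0.9, -2.5]
grip_width: 25.6
```

```bash
python3 st.py
```

```text
43.9 [448.233 120.047 224.86 ] [0.104 0.157 1.791 0.011 1.191 1.704] F [-0.117 -0.86  -2.514] 25.59880001869068
[[ 0.999 -0.033  0.002]
 [-0.033 -0.999  0.01 ]
 [ 0.001 -0.01  -1.   ]]
```

Emit:
send_rows:
  motion:
    - [1, 0, 50, 0, 0, 0, -0.02]
    - [1, 0, 100, 0, 0, 0, -0.038]
    - [1, -1, 150, 0, -0.008, 0, -0.038]
    - [1, -2, 200, 0, -0.008, 0, -0.038]
    - [1, -2, 235, 0, -0.008, 0, -0.038]

```text
time_s: 44.52
ee_pos: [445.8, 357.5, 224.8]
tcp_rot: [[0.998, -0.07, 0.002], [-0.07, -0.998, 0.003], [0.002, -0.003, -1.0]]
wrist_force: [0.9, -0.9, -1.9]
grip_width: 26.0
```

Emit:
send_rows:
  motion:
    - [1, 0, 11, -20, 0, 0, 0]
    - [1, 0, 11, -50, 0, 0, 0]
    - [1, 0, 11, -70, 0, 0, 0]
    - [1, 0, 11, -70, 0, 0, 0]
    - [1, 0, 11, -70, 0, 0, 0]

```text
time_s: 45.15
ee_pos: [446.3, 368.8, 155.5]
tcp_rot: [[0.998, -0.07, 0.003], [-0.07, -0.998, 0.004], [0.002, -0.004, -1.0]]
wrist_force: [-1.0, 0.2, -0.5]
grip_width: 26.1
```

```bash
python3 st.py; python3 - <<'E'
from box import *
s=telemetry.read_state(); P=np.array(s['ee_pos']);R=np.array(s['tcp_rot'])
ps=shot('side');pt=shot('top')
q=[445,368,-.08]
L=[(rect(q,52,48,55),(0,0,255)),(rect(q,52,48,0),(0,0,255))]
draw(ps,L,270,270,100,120,5,'v1.png'); draw(pt,L,90,180,120,100,6,'v2.png')
E
```

```text
45.15 [446.257 368.78  155.539] [0.57  0.395 1.638 0.002 1.105 2.21 ] F [-1.003  0.188 -0.53 ] 26.066552913493457
[[ 0.998 -0.07   0.003]
 [-0.07  -0.998  0.004]
 [ 0.002 -0.004 -1.   ]]
```

View pics/v1.png

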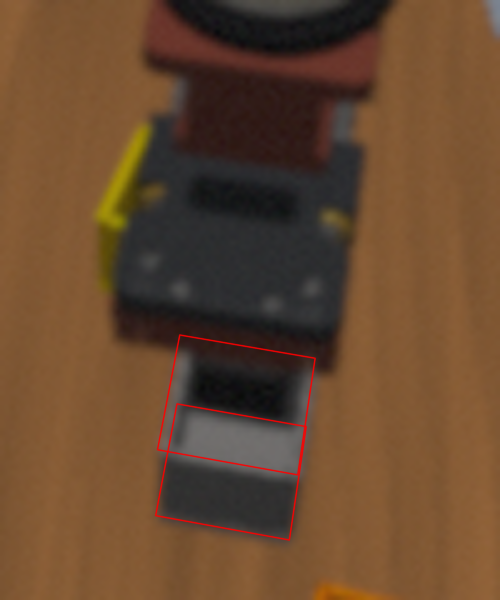

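View pics/v2.png

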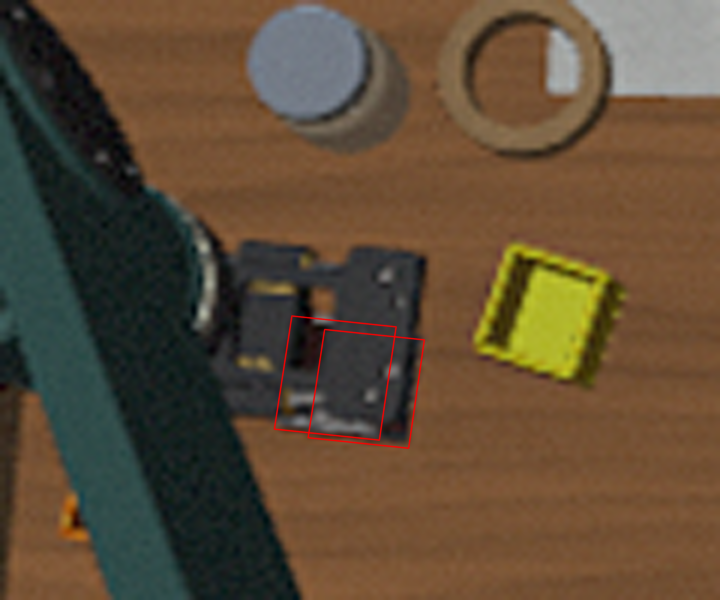

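Emit:
send_rows:
  motion:
    - [1, 0.2, -0.2, -12, 0, 0, 0]
    - [1, 0.2, -0.2, -24, 0, 0, 0]
    - [1, 0.2, -0.2, -36, 0, 0, 0]
    - [1, 0.2, -0.2, -46, 0, 0, 0]
    - [1, 0.2, -0.2, -46, 0, 0, 0]

```text
time_s: 45.88
ee_pos: [446.0, 368.2, 108.7]
tcp_rot: [[0.998, -0.07, 0.002], [-0.07, -0.998, 0.003], [0.001, -0.003, -1.0]]
wrist_force: [0.2, -0.6, -1.3]
grip_width: 25.7
```

Emit:
send_rows:
  motion:
    - [1, 0, 0, -8, 0, 0, 0]
    - [1, 0, 0, -16, 0, 0, 0]
    - [1, 0, 0, -22, 0, 0, 0]
    - [1, 0, 0, -27, 0, 0, 0]
    - [1, 0, 0, -27, 0, 0, 0]

```text
time_s: 46.5
ee_pos: [446.1, 368.2, 81.6]
tcp_rot: [[0.998, -0.07, 0.002], [-0.07, -0.998, 0.003], [0.001, -0.003, -1.0]]
wrist_force: [-0.1, 0.1, -1.5]
grip_width: 25.7
```

Free descent to the original height. Release gently, then rise straight up.

Emit:
send_rows:
  motion:
    - [1, 0, 0, -0.5, 0, 0, 0]
    - [0.3, 0, 0, -0.5, 0, 0, 0]
    - [0.3, 0, 0, -0.5, 0, 0, 0]
    - [0.3, 0, 0, -0.5, 0, 0, 0]
    - [0.3, 0, 0, -0.5, 0, 0, 0]

```text
time_s: 47.12
ee_pos: [446.1, 368.3, 81.1]
tcp_rot: [[0.998, -0.07, 0.002], [-0.07, -0.998, 0.003], [0.001, -0.003, -1.0]]
wrist_force: [0.4, 0.7, 0.2]
grip_width: 60.4
```

Emit:
send_rows:
  motion:
    - [0.3, 0, 0, 20, 0, 0, 0]
    - [0.3, 0, 0, 50, 0, 0, 0]
    - [0.3, 0, 0, 90, 0, 0, 0]
    - [0.3, 0, 0, 130, 0, 0, 0]
    - [0.3, -20, -40, 150, 0, 0, 0]

```text
time_s: 47.75
ee_pos: [428.6, 330.3, 233.8]
tcp_rot: [[0.998, -0.068, 0.007], [-0.068, -0.998, 0.006], [0.006, -0.007, -1.0]]
wrist_force: [0.2, -0.1, -0.7]
grip_width: 61.6
```

Emit:
send_rows:
  motion:
    - [0.3, 0, -50, 0, 0, 0, 0]
    - [0.3, 0, -100, 0, 0, 0, 0]
    - [0.3, 0, -150, 0, 0, 0, 0]
    - [0.3, 0, -200, 20, 0, 0, 0]
    - [0.3, -20, -240, 20, 0, 0, 0]

```text
time_s: 48.38
ee_pos: [410.4, 88.5, 255.2]
tcp_rot: [[0.998, -0.069, 0.011], [-0.069, -0.998, 0.006], [0.011, -0.007, -1.0]]
wrist_force: [0.0, -0.3, -0.4]
grip_width: 61.6
```

```bash
python3 st.py; python3 - <<'E'
from box import *
ps=shot('side');pt=shot('top')
draw(ps,[],220,120,150,150,4,'w0.png');draw(ps,[],250,280,120,110,5,'w1.png'); draw(pt,[],100,140,270,120,2.9,'w2.png')
E
```

```text
48.375 [410.389  88.497 255.203] [0.043 0.052 1.832 0.006 1.247 1.681] F [ 0.04  -0.321 -0.392] 61.573266367441335
[[ 0.998 -0.069  0.011]
 [-0.069 -0.998  0.006]
 [ 0.011 -0.007 -1.   ]]
```

View pics/w0.png

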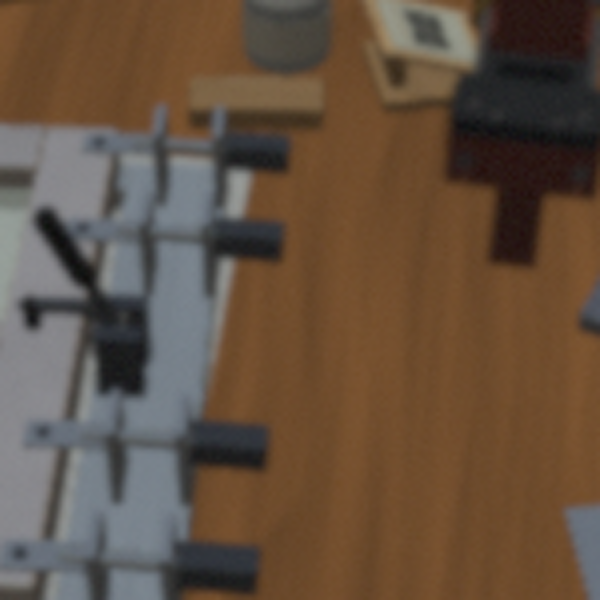

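View pics/w1.png

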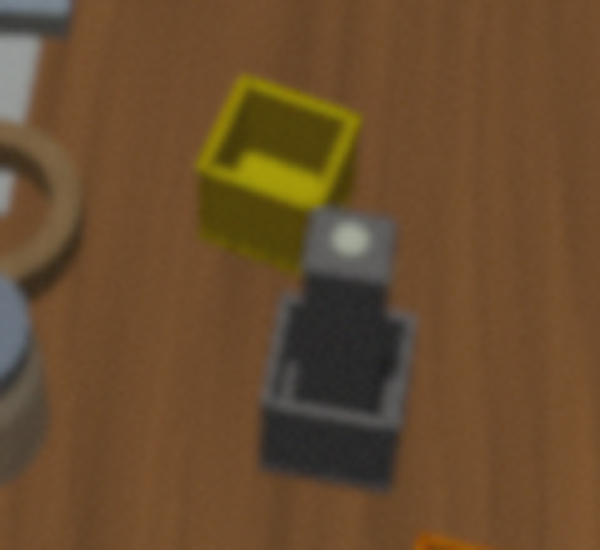

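View pics/w2.png

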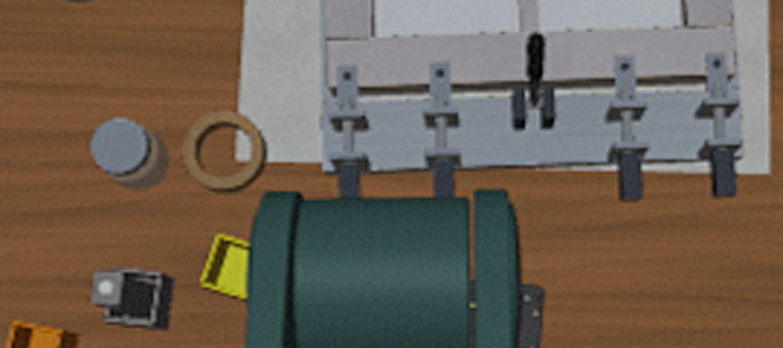

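```bash
python3 - <<'E'
from box import *
ps=shot('side'); q=[591.3,-9.7,.062]
L=[]
for y in Y:
    for xx in(0,-45):
        L.append((W(q,[[xx,y+a,60+b] for a,b in((10,10),(10,-10),(-10,-10),(-10,10),(10,10))]),(0,0,255) if xx else (0,255,0)))
draw(ps,L,255,140,50,45,14,'x1.png');draw(ps,L,245,215,50,55,12,'x2.png')
E
```

```text
(no output)
```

View pics/x1.png

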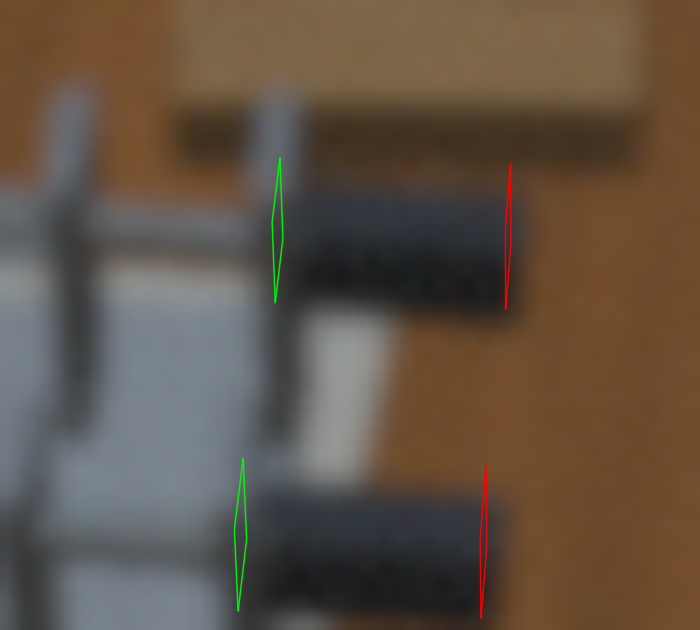

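View pics/x2.png

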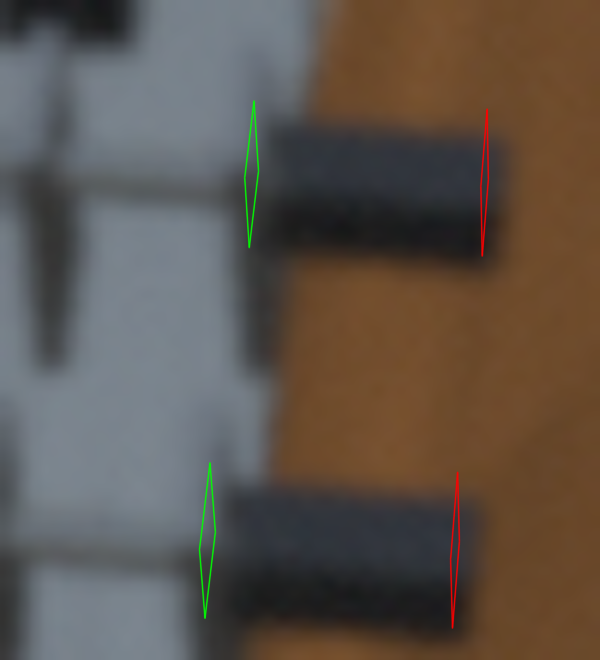

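```bash
python3 -c "
from bench import r
print(r.finish_job())"
```

```text
the job is handed in; nothing more can be done
None
```

The job is handed in at about 48 s of the 210 s allowed. No verdict came back, so what follows is from my own checks.

- **Clamp:** I pushed the handle over until it met its stop. The force rose to about 15 N and the handle moved no further, and the later pictures show it leaning away, shut.
- **Pins:** There were four on the bench, and each is in its own eye. One got knocked about 35 mm aside during the run, so I measured it again before gripping it. Each pin went in freely and then stopped at the depth I had predicted, with 5–12 N of push.
- **Reader:** I held it over the label for about 2.6 s, tilted square to the card and about 5 cm off. It was then lowered into the grey holder without resistance and released. The last picture shows it standing upright, nose down.
- **Other things:** The tin, jar, tape and offcut look undisturbed in the pictures. I did not measure their positions again at the end.

**Disagreements:**
- **Pin depth:** In the last side picture all four grips sit about 1.5 pixels (roughly 3 mm) further from the plates than my model predicts. The plates show part of the same shift, so I read it as camera error and the real gap as 1–2 mm at most, within the 6 mm allowed.
- **Reader position in the grip:** The reader sat about 4 mm off-centre in the jaws, and I corrected for that over the label.
- **Holder and label position:** The two cameras disagreed by about 2 mm on the holder and about 7 mm on the label. I used positions in between, and the label can be off by 15 mm.

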